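Gauge the salvaged brass plugs and put them back in stock

ROBOT

A 7-joint arm with a two-finger parallel gripper is mounted at the origin on the work surface. World frame = base frame: x ahead of the robot, y to its left, z up, the work surface at z = 0. Lengths are in m, angles in rad, forces in N, time in s.
With the tool pointing down it reaches from about 0.425 to 0.825 m from the base axis. Payload 3.6 kg.
Tool frame: the origin (TCP) lies at the very end of the fingers, on their centre line; the grasp point (between the pads) lies behind it (ctrl.grip_depth is the z of the grasp point in the tool frame, in m); z points along the fingers, y is the line along which they close (so a half turn about z gives the same grasp; the last joint's range is limited). The gripper opens to 85 mm and grips with 20 to 120 N. Pads are 22 mm wide; open, the fingers measure 114 mm over their backs; the gripper's body (76 mm by 85 mm) begins 54 mm behind the grasp point. The pads swing forward as they close: fully open they stand 13 mm farther back than shut.
Start: joints at [1.304, 0.615, -0.013, 1.423, 0.008, 1.103, -0.04], TCP at [0.154, -0.631, 0.231] pointing down, gripper open.
Joint ranges: [-3.12, 3.12], [-0.3, 2.06], [-1.34, 1.32], [0.26, 2.42], [-1.36, 4.5], [0.01, 1.98], [-2.84, 2.84]. Speed limits (rad/s): [2.79, 2.79, 3.14, 3.14, 3.14, 3.14, 3.14].

INTERFACE

Orientations are given as [roll, pitch, yaw] about the fixed x, y, z axes, in that order (R = Rz(yaw) Ry(pitch) Rx(roll)).
In Python, from cell import ctrl gives the robot as it stands. The module is installed in compiled form; this text tells all that it offers.
- The arm moves only by the shell command python3 -m creep 'ROWS' [FORCE]. ROWS is JSON, a list of rows, each a list of 5 numbers: the finger opening in mm, from 0 to 85.4, then the shift along the tool's x, y, z as a fraction of full scale, then the turn about the tool's z as a fraction of full scale. A call has exactly 5 rows; each row is the pose to reach, as a shift and turn from the pose commanded when the call began, along the tool's axes at that moment; what a row does not reach only later rows make up. Full scale, the value 1, is 8 cm for a shift and 90 degrees for a turn. A row lasts 1/12 s, in which the tool goes at most 41.7 mm and 7.16 degrees, less where a joint would pass 70% of its speed; a pose out of reach is approached as far as the arm can. A call with a number of a shift or a turn outside -1 to 1 is refused whole. A call with a gripper value outside its range is refused whole. The fingers move at their own pace and stop on an object; FORCE is the grip in N (left out, the last holds). Time passes only in rows, so rows that repeat a pose let the fingers close, or fill a call up. It gives the time, the measured TCP pose, the force, the opening and the grip force at its end, in the units of the state.
- ctrl.state(): the state, without advancing time (a new reading comes with each control period).
- ctrl.get_image(name): name is "side" or "top"; returns a dict with "color" (400x640x3 uint8, red, green, blue), "mtx" (3x3 intrinsics, pixels), "dist_coeffs" ([k1, k2, p1, p2, k3] as OpenCV has them; the pictures are not rectified), "T" (4x4, takes a point from camera to world coordinates). Camera axes: x right, y down, z forward; pixel columns grow to the right and rows downward; lengths in m; the calibration is good to about 2 mm. A picture is of the moment at which its call begins. There is no depth.
- ctrl.finish_job(): hands the job in; it is judged then, once.
Trained networks look in a picture, given as the dict that the camera call returned (one of the last four; its "shot" number tells which), for a name from the list of things; names that differ only in an ending like _2 or _b are one class to them, and where a whole thing is asked for, a point or a joint stands for the part that bears it (a point fixed in the world has none). Each returns a list of dicts, best first, with "p" (0 to 1); they miss things now and then, are a little off and sometimes report something else, mostly with a low value. They report only what shows in the picture. A call takes as long as a camera call. They do not tell look-alikes from the thing itself.
- ctrl.search_frame(picture, label): "bbox" ([left, top, right, bottom] in pixels, round what is visible of it).
- ctrl.silhouettes(picture, label): "region" (400x640 bool, what is visible of it) and "bbox" ([left, top, right, bottom] in pixels, round what is visible of it).
- ctrl.mark_of(picture, label): "at" ([row, column] in pixels: a listed point, or the origin of a listed thing).
The state is a dict: "time": time; "q": joint angles; "qd": joint speeds; "tau": joint torques, N m; "ee_pos": TCP position; "orientation": TCP orientation; "contact_force": force on the tool from outside, world axes, zero at the start; "torque": the same for the moment, N m; "opening": finger opening in m; "gripper_force": force on a finger pad.
Only numpy, scipy, OpenCV 4.12 (cv2) and the standard library are available. Lean on these libraries where they do the work, as an engineer would, in place of code of your own. Each camera call takes 0.05 s, during which the arm holds its last target. There are 200 camera calls.

TASK

Three or four salvaged brass pipe plugs of different sizes lie on the bench: check each one in the bench caliper, the largest first and the smallest last, by standing it between the jaws, letting go of it and sliding the jaw shut until it presses the plug firmly against the fixed jaw, and keeping it pressed for a second. Stand each checked plug flat in the stock tray whose sample disc has the same diameter, and leave the caliper with its sliding jaw run back fully open and the other things on the bench undisturbed.

Things in the scene. Friction and masses are not known exactly. Their poses are not given: they have to be found in the camera images.
- caliper: bench caliper, fixed to the table at a varying place and yaw: a flat grey bed 120 mm (its x) by 205 mm (its y, from -125 to +80 mm) by 12 mm high, with a scale of ticks. Two steel jaws face each other along its y. Origin on the table under the measuring line (x = 0); the jaws measure along y
- jaw_face (a point): the fixed steel jaw (30 mm wide in x, 20 mm thick, 32 mm high above the bed, part of the caliper): foot of its measuring face: on the bed's top (12 mm above the table), caliper x = 0, y = +50 mm; the face looks to -y; axes as the caliper
- jaw (a joint): travel of the sliding jaw in m: 0 = run back fully open (90 mm between the jaws), grows as it slides to +y of the caliper; gap between the jaws = 0.090 - value; end stop at 0.086. It stays where it is left; about 2 N moves it
- sliding_face (a point): the sliding steel jaw, 30 mm wide in x, 14 mm thick, 32 mm high: this point lies on the bed's top in the plane of its measuring face (which looks to +y of the caliper)
- jaw_post (a point): top centre of the sliding jaw's upright aluminium thumb post, 24 mm (caliper x) by 16 mm (caliper y), standing 37 mm above its dark carriage (which is 40 mm wide in x and 20 mm above the bed); the post is 45 mm behind the measuring face. Pinch it across caliper x from above to slide the jaw
- plug_56: brass blanking plug: upright round disc 56 mm in diameter, 30 mm high, with a small 16 mm hexagon boss 6 mm high on top; origin at the centre of its underside, z up. May be absent
- plug_46: brass blanking plug: upright round disc 46 mm in diameter, 30 mm high, with a small 16 mm hexagon boss 6 mm high on top; origin at the centre of its underside, z up. May be absent
- plug_36: brass blanking plug: upright round disc 36 mm in diameter, 30 mm high, with a small 16 mm hexagon boss 6 mm high on top; origin at the centre of its underside, z up. May be absent
- plug_26: brass blanking plug: upright round disc 26 mm in diameter, 30 mm high, with a small 16 mm hexagon boss 6 mm high on top; origin at the centre of its underside, z up. May be absent
- tray_56: shallow grey stock tray, fixed at a varying place, 108 mm (x) by 92 mm (y) outside, 100 by 84 mm inside, walls 16 mm high, floor 4 mm thick; on a ledge beyond its +x wall (86 mm from the centre, top 16 mm up) a flat brass sample disc 56 mm across, 8 mm thick, is fixed, showing the size that belongs in it. Origin under the centre of the walled tray; axes along its walls
- tray_46: shallow grey stock tray, fixed at a varying place, 108 mm (x) by 92 mm (y) outside, 100 by 84 mm inside, walls 16 mm high, floor 4 mm thick; on a ledge beyond its +x wall (86 mm from the centre, top 16 mm up) a flat brass sample disc 46 mm across, 8 mm thick, is fixed, showing the size that belongs in it. Origin under the centre of the walled tray; axes along its walls
- tray_36: shallow grey stock tray, fixed at a varying place, 108 mm (x) by 92 mm (y) outside, 100 by 84 mm inside, walls 16 mm high, floor 4 mm thick; on a ledge beyond its +x wall (86 mm from the centre, top 16 mm up) a flat brass sample disc 36 mm across, 8 mm thick, is fixed, showing the size that belongs in it. Origin under the centre of the walled tray; axes along its walls
- tray_26: shallow grey stock tray, fixed at a varying place, 108 mm (x) by 92 mm (y) outside, 100 by 84 mm inside, walls 16 mm high, floor 4 mm thick; on a ledge beyond its +x wall (86 mm from the centre, top 16 mm up) a flat brass sample disc 26 mm across, 8 mm thick, is fixed, showing the size that belongs in it. Origin under the centre of the walled tray; axes along its walls
- tape: bystander: roll of black tape lying flat, 70 mm across, 22 mm high; leave it where it is
- elbow: bystander: copper pipe elbow, legs 35 mm, 28 mm thick, lying flat; leave it where it is
- paste: bystander: small jar, 60 mm across, 75 mm high; leave it where it is
- mug: bystander: blue mug, 80 mm across, 90 mm high; leave it where it is
- tube: bystander: stub of copper tube standing on end, 28 mm across, 50 mm high; leave it where it is
- driver: bystander: screwdriver lying flat; leave it where it is
- spanner: bystander: spanner lying flat; leave it where it is
There are look-alikes about, which are no part of the job. Leave any green look-alike of the plug_56 alone.

How it is judged:
By the outcome, as a careful person would: the job done as asked, in the order asked, and still so for the second after the job is handed in, with the robot touching nothing.
Of plug_56, plug_46, plug_36, plug_26 only 3 to 4 are there at a start; the rules pass over those that are not, and their reading is None.
At some moment in a run one of plug_56, plug_46 may be knocked a few centimetres aside while the robot is not near it.
It also fails if it takes over 210 s, if anything falls off the work surface, if the arm or the gripper's body presses on something with over 40 N, if the wrist force passes 120 N, or if a joint passes its speed limit or range.

## Working session

There is one attempt and no reset: what is moved stays moved. The work goes in short steps, Python scripts to look and compute and a shell command to move; the robot and the scene stay as the last step left them, time stands still between calls to the robot, and variables do not carry over. Pictures are saved under pics/ and viewed, at most 14 in all, crops included, and the job is handed in when it is done.

```bash
mkdir -p pics; cat > h.py <<'E'
from cell import ctrl
import numpy as np, cv2
def ray(p,uv):
    u=cv2.undistortPoints(np.array([[uv]],float),p["mtx"],np.array(p["dist_coeffs"],float))[0,0]
    T=np.array(p["T"]); return T[:3,3],T[:3,:3]@np.array([u[0],u[1],1.])
def onz(p,uv,z):
    o,d=ray(p,uv); return o+d*(z-o[2])/d[2]
def proj(p,X):
    T=np.array(p["T"]); X=(np.array(X,float).reshape(-1,3)-T[:3,3])@T[:3,:3]
    return cv2.projectPoints(X,np.zeros(3),np.zeros(3),p["mtx"],np.array(p["dist_coeffs"],float))[0][:,0]
def save(p,n): cv2.imwrite("pics/"+n,p["color"][:,:,::-1])
E
python3 - <<'E'
from h import *
s=ctrl.state(); print(s["time"],s["ee_pos"],s["orientation"],s["opening"],ctrl.grip_depth)
P={n:ctrl.get_image(n) for n in("top","side")}
for n,p in P.items():
    save(p,n+"0.png"); print(n,np.round(np.array(p["T"]),3).tolist())
    for l in "plug_56 plug_46 plug_36 plug_26 tray_56 tray_46 tray_36 tray_26 caliper jaw_face sliding_face jaw_post".split():
        r=ctrl.mark_of(p,l); z={"jaw_face":.012,"sliding_face":.012,"jaw_post":.069}.get(l,0)
        print(l,[(round(x["p"],2),np.round(x["at"]).tolist(),np.round(onz(p,(x["at"][1],x["at"][0]),z)[:2],3).tolist()) for x in r[:4]])
E
```

```text
0.0 [ 0.1541923  -0.63066763  0.23013119] [-3.13902841e+00  5.48480544e-05  2.39827529e-01] 0.08520406155918926 -0.0187
top [[0.018, -0.998, 0.058, 0.429], [-1.0, -0.018, 0.011, -0.0], [-0.01, -0.058, -0.998, 1.483], [0.0, 0.0, 0.0, 1.0]]
plug_56 [(0.71, [176.0, 419.0], [0.585, -0.381]), (0.7, [143.0, 416.0], [0.718, -0.368]), (0.63, [213.0, 423.0], [0.442, -0.397]), (0.58, [190.0, 230.0], [0.516, 0.37])]
plug_46 [(0.71, [176.0, 419.0], [0.585, -0.381]), (0.7, [143.0, 416.0], [0.718, -0.368]), (0.63, [213.0, 423.0], [0.442, -0.397]), (0.58, [190.0, 230.0], [0.516, 0.37])]
plug_36 [(0.71, [176.0, 419.0], [0.585, -0.381]), (0.7, [143.0, 416.0], [0.718, -0.368]), (0.63, [213.0, 423.0], [0.442, -0.397]), (0.58, [190.0, 230.0], [0.516, 0.37])]
plug_26 [(0.71, [176.0, 419.0], [0.585, -0.381]), (0.7, [143.0, 416.0], [0.718, -0.368]), (0.63, [213.0, 423.0], [0.442, -0.397]), (0.58, [190.0, 230.0], [0.516, 0.37])]
tray_56 [(0.91, [160.0, 294.0], [0.642, 0.118]), (0.83, [160.0, 352.0], [0.648, -0.113]), (0.79, [159.0, 327.0], [0.649, -0.015]), (0.71, [177.0, 420.0], [0.583, -0.386])]
tray_46 [
[... 1819 characters left out ...]
0.67, [218.0, 354.0], [0.657, -0.006]), (0.65, [372.0, 322.0], [0.503, -0.46])]
tray_36 [(0.9, [280.0, 367.0], [0.657, -0.229]), (0.84, [192.0, 344.0], [0.643, 0.104]), (0.67, [218.0, 354.0], [0.657, -0.006]), (0.65, [372.0, 322.0], [0.503, -0.46])]
tray_26 [(0.9, [280.0, 367.0], [0.657, -0.229]), (0.84, [192.0, 344.0], [0.643, 0.104]), (0.67, [218.0, 354.0], [0.657, -0.006]), (0.65, [372.0, 322.0], [0.503, -0.46])]
caliper [(0.62, [220.0, 294.0], [0.47, 0.008])]
jaw_face [(0.73, [204.0, 294.0], [0.477, 0.064])]
sliding_face [(0.53, [214.0, 296.0], [0.48, 0.019]), (0.4, [217.0, 355.0], [0.66, -0.015])]
jaw_post [(0.66, [211.0, 295.0], [0.475, -0.015]), (0.46, [202.0, 293.0], [0.473, 0.022])]
```

```bash
python3 - <<'E'
import cv2
a=cv2.imread("pics/top0.png")[100:260,200:460]; cv2.imwrite("pics/top0c.png",cv2.resize(a,None,fx=3,fy=3,interpolation=cv2.INTER_CUBIC))
a=cv2.imread("pics/side0.png")[150:400,220:480]; cv2.imwrite("pics/side0c.png",cv2.resize(a,None,fx=2.4,fy=2.4,interpolation=cv2.INTER_CUBIC))
E
```

```text
(no output)
```

View pics/top0c.png

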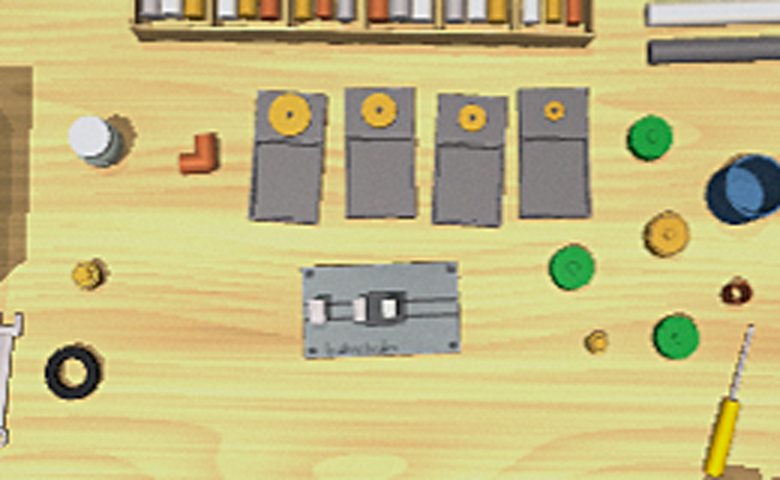

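View pics/side0c.png

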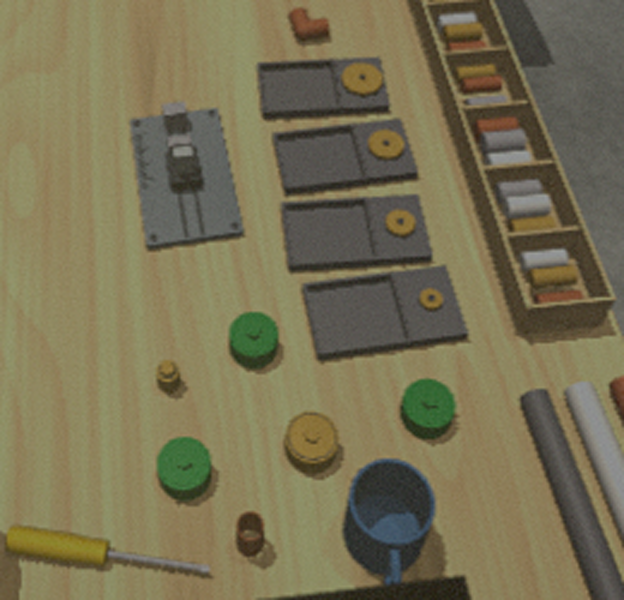

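View pics/side0.png

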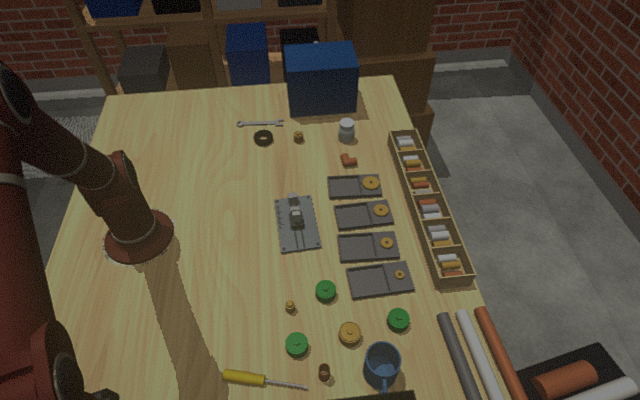

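The top picture shows the caliper at about (327,203) with its jaw half shut. The trays run left to right with sample discs 56, 46, 36 and 26.

Candidates for the plugs:
- Brass: large at top (422,178), small at (229,191) and smallest at (399,213).
- Green look-alikes at (417,146), (390,189) and (425,212), to be left alone.

The brass ones fit the description. I'll fit their diameters next.

```bash
cat >> h.py <<'E'
from scipy.optimize import minimize
th=np.linspace(0,2*np.pi,40,endpoint=False)
def cyl(c,r,z0,h): return np.array([[c[0]+r*np.cos(t),c[1]+r*np.sin(t),z] for z in(z0,z0+h) for t in th])
def brass(p):
    h=cv2.cvtColor(p["color"],cv2.COLOR_RGB2HSV).astype(int); return h
def fitcyl(P,regs,c0,r0,z0=0,h=.030):
    def cost(v):
        e=0
        for n,m in regs.items():
            hull=cv2.convexHull(np.round(proj(P[n],np.vstack([cyl(v[:2],v[2],z0,h),cyl(v[:2],.008,z0+h,.006)]))*16).astype(np.int32))
            S=np.zeros((1600,2560),np.uint8); cv2.fillConvexPoly(S,hull,255,cv2.LINE_8,2)
            S=cv2.resize(S,(640,400),interpolation=cv2.INTER_AREA)/255.
            e+=np.abs(S-m).sum()
        return e
    r=minimize(cost,[*c0,r0],method="Nelder-Mead",options=dict(initial_simplex=np.array([[*c0,r0],[c0[0]+.006,c0[1],r0],[c0[0],c0[1]+.006,r0],[c0[0],c0[1],r0+.006]]),xatol=2e-4,fatol=.1))
    return r.x,r.fun
def near(rs,uv):
    for x in rs:
        b=x["bbox"]
        if b[0]-4<=uv[0]<=b[2]+4 and b[1]-4<=uv[1]<=b[3]+4 and (b[2]-b[0])<60: return x["region"].astype(float)
def plugs(guess):
    P={n:ctrl.get_image(n) for n in("top","side")}; R={n:ctrl.silhouettes(P[n],"plug_56") for n in P}
    for g in guess:
        regs={n:near(R[n],proj(P[n],[g[0],g[1],.015])[0]) for n in P}
        regs={n:m for n,m in regs.items() if m is not None}
        if regs:
            print("plug",g,list(regs),*[np.round(v,4) for v in fitcyl(P,regs,g,.02)])
            for n,m in regs.items(): print("  ",n,np.round(fitcyl(P,{n:m},g,.02)[0],4))
        else: print(g,"none")
    return P
E
python3 - <<'E'
from h import *
P=plugs([(.585,-.381),(.516,.37),(.44,-.28)])
for n,p in P.items():
    for l,z in(("caliper",.012),("tray_56",.016)):
        for x in ctrl.silhouettes(p,l)[:6]:
            q=cv2.boxPoints(cv2.minAreaRect(cv2.findNonZero(x["region"].astype(np.uint8))))
            cn=max(cv2.findContours(x["region"].astype(np.uint8),0,2)[0],key=cv2.contourArea)[:,0]
            w=np.array([onz(p,c,z)[:2] for c in cn],np.float32); (c,s,a)=cv2.minAreaRect(w)
            print(n,l,round(x["p"],2),x["bbox"],np.round(c,4),np.round(s,3),round(a,1))
    for l in "tray_56 jaw_face sliding_face jaw_post".split():
        z={"jaw_face":.012,"sliding_face":.012,"jaw_post":.069}.get(l,.004)
        for x in ctrl.mark_of(p,l)[:5]: print(l,round(x["p"],2),np.round(onz(p,x["at"][::-1],z)[:2],4))
a=P["top"]["color"][165:230,380:440]; b=P["top"]["color"][165:230,205:265]
a=np.hstack([a,b])[:,:,::-1]
cv2.imwrite("pics/cand.png",cv2.resize(a,None,fx=6,fy=6,interpolation=cv2.INTER_CUBIC))
E
```

```text
plug (0.585, -0.381) ['top', 'side'] [ 0.5807 -0.3831  0.0273] 72.4039
   top [ 0.5786 -0.3889  0.0254]
   side [ 0.5814 -0.3822  0.0274]
plug (0.516, 0.37) ['top', 'side'] [0.5113 0.3718 0.0176] 46.0549
   top [0.5095 0.3695 0.0177]
   side [0.514  0.3765 0.0186]
plug (0.44, -0.28) ['top', 'side'] [ 0.4379 -0.2923  0.0127] 41.2235
   top [ 0.4343 -0.299   0.0122]
   side [ 0.4385 -0.2917  0.0125]
top caliper 0.74 [300.3, 187.2, 351.4, 218.1] [ 0.4748 -0.0155] [0.119 0.204] 2.6
top caliper 0.6 [440.9, 193.0, 454.1, 201.6] [ 0.5046 -0.4792] [0.031 0.047] 1.0
top tray_56 0.81 [371.9, 129.3, 396.0, 173.7] [ 0.6844 -0.2409] [0.171 0.094] 1.0
top tray_56 0.73 [343.0, 131.1, 367.7, 174.4] [ 0.6727 -0.1291] [0.167 0.091] 0.6
top tray_56 0.69 [283.2, 130.7, 310.0, 171.9] [0.6745 0.1114] [0.094 0.17 ] 87.3
top tray_56 0.69 [314.4, 128.3, 338.2, 173.0] [ 0.6785 -0.0105] [0.176 0.091] 1.1
tray_56 0.97 [ 0.6419 -0.1166]
tray_56 0.84 [ 0.6399 -0.2323]
tray_56 0.78 [0.6381 0.1082]
tray_56 0.63 [ 0.6405 -0.0109]
tray_56 0.19 [ 0.5801 -0.3766]
jaw_face 0.64 [0.4801 0.0553]
sliding_face 0.49 [0.4855 0.0184]
jaw_post 0.58 [ 0.4815 -0.0266]
side caliper 0.63 [272.1, 196.7, 320.5, 254.0] [ 0.4769 -0.0053] [0.121 0.232] 3.2
side tray_56 0.88 [325.9, 177.7, 383.5, 200.9] [0.6769 0.1117] [0.11  0.178] 88.6
side tray_56 0.86 [347.2, 260.0, 413.1, 300.8] [ 0.6867 -0.2389] [0.172 0.1  ] 1.5
side tray_56 0.73 [333.9, 200.9, 392.9, 229.6] [ 0.6837 -0.0079] [0.174 0.107] 2.8
side tray_56 0.58 [338.6, 231.6, 399.6, 266.3] [ 0.6756 -0.1261] [0.105 0.174] 87.7
tray_56 0.84 [ 0.6426 -0.1291]
tray_56 0.8 [ 0.6481 -0.0124]
tray_56 0.56 [0.643  0.1063]
jaw_face 0.61 [0.4697 0.0609]
sliding_face 0.66 [0.4698 0.0239]
jaw_post 0.74 [ 0.6457 -0.2694]
jaw_post 0.52 [ 0.477  -0.0164]
```

View pics/cand.png

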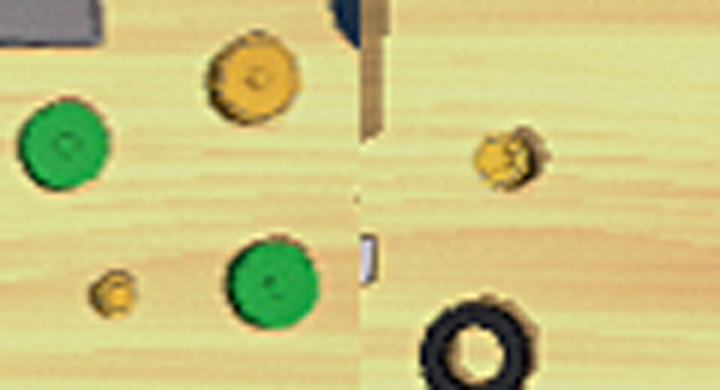

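The crop confirms the candidates. The brass discs at top (422,178), (229,191) and (399,213) fit to 56, 36 and 26 mm, so plug_46 is absent, and the greens are decoys. The jaw is partly shut, so I'll run it back open first.

```bash
cat >> h.py <<'E'
from scipy.spatial.transform import Rotation as Ro
YAW=.045; CO=np.array([.474,.007])
def cal(x,y):
    c,s=np.cos(YAW),np.sin(YAW); return CO+[c*x-s*y,s*x+c*y]
def plan(*wps):
    """each wp: x,y,z,yaw -> creep fractions per call"""
    s=ctrl.state(); p=np.array(s["ee_pos"]); y=s["orientation"][2]; R0=s["orientation"]
    print("t",round(s["time"],2),"pos",np.round(p,4),"rpy",np.round(R0,3),"open",round(s["opening"],4),"F",np.round(s["contact_force"],1))
    for w in wps:
        t=np.array(w[:3]); dy=w[3]-y
        n=max(1,int(np.ceil(np.abs(t-p).max()/.075)),int(np.ceil(abs(dy)/.6)))
        d=(t-p)/n
        for k in range(n):
            R=Ro.from_euler("xyz",[np.pi,0,y]).as_matrix()
            print("  ",np.round(R.T@d/.08,3).tolist(),round(-dy/n/(np.pi/2),3))
            p=p+d; y+=dy/n
        print("  -- at",np.round(p,3))
E
python3 - <<'E'
from h import *
a=cal(0,-.031);print(a)
plan((.42,-.36,.20,.9),(a[0],a[1],.15,1.616))
E
```

```text
[ 0.47539453 -0.02396862]
t 2.1 pos [ 0.1544 -0.6314  0.2313] rpy [-3.142 -0.     0.24 ] open 0.0853 F [-0.   0.3  0.6]
   [1.008, -0.627, 0.098] -0.105
   [1.097, -0.452, 0.098] -0.105
   [1.156, -0.266, 0.098] -0.105
   [1.184, -0.073, 0.098] -0.105
  -- at [ 0.42 -0.36  0.2 ]
   [0.744, -0.414, 0.125] -0.091
   [0.796, -0.303, 0.125] -0.091
   [0.831, -0.187, 0.125] -0.091
   [0.849, -0.066, 0.125] -0.091
   [0.85, 0.056, 0.125] -0.091
  -- at [ 0.475 -0.024  0.15 ]
```

```bash
sed -i 's/np.abs(t-p).max()\/.075/np.linalg.norm(t-p)\/.0795/' h.py; python3 - <<'E'
from h import *
a=cal(0,-.031)
plan((.42,-.36,.20,.9),(a[0],a[1],.15,1.616))
E
```

```text
t 2.1 pos [ 0.1544 -0.6314  0.2313] rpy [-3.142 -0.     0.24 ] open 0.0853 F [-0.   0.3  0.6]
   [0.806, -0.501, 0.078] -0.084
   [0.865, -0.391, 0.078] -0.084
   [0.909, -0.273, 0.078] -0.084
   [0.937, -0.151, 0.078] -0.084
   [0.949, -0.027, 0.078] -0.084
  -- at [ 0.42 -0.36  0.2 ]
   [0.744, -0.414, 0.125] -0.091
   [0.796, -0.303, 0.125] -0.091
   [0.831, -0.187, 0.125] -0.091
   [0.849, -0.066, 0.125] -0.091
   [0.85, 0.056, 0.125] -0.091
  -- at [ 0.475 -0.024  0.15 ]
```

```bash

python3 -m creep '[[85,0.3,-0.2,0.03,-0.03],[85,0.6,-0.38,0.06,-0.06],[85,0.81,-0.5,0.08,-0.084],[85,0.81,-0.5,0.08,-0.084],[85,0.81,-0.5,0.08,-0.084]]'
python3 -m creep '[[85,0.3,-0.15,0.03,-0.03],[85,0.6,-0.28,0.06,-0.06],[85,0.865,-0.39,0.08,-0.084],[85,0.865,-0.39,0.08,-0.084],[85,0.865,-0.39,0.08,-0.084]]'
python3 -m creep '[[85,0.3,-0.1,0.03,-0.03],[85,0.6,-0.18,0.06,-0.06],[85,0.91,-0.27,0.08,-0.084],[85,0.91,-0.27,0.08,-0.084],[85,0.91,-0.27,0.08,-0.084]]'
python3 -m creep '[[85,0.3,-0.05,0.03,-0.03],[85,0.6,-0.1,0.06,-0.06],[85,0.94,-0.15,0.08,-0.084],[85,0.94,-0.15,0.08,-0.084],[85,0.94,-0.15,0.08,-0.084]]'
python3 -m creep '[[85,0.3,-0.01,0.03,-0.03],[85,0.6,-0.02,0.06,-0.06],[85,0.95,-0.03,0.08,-0.084],[85,0.95,-0.03,0.08,-0.084],[85,0.95,-0.03,0.08,-0.084]]'
python3 -m creep '[[85,0.3,-0.2,0.05,-0.04],[85,0.744,-0.41,0.125,-0.09],[85,0.744,-0.41,0.125,-0.09],[85,0.744,-0.41,0.125,-0.09],[85,0.744,-0.41,0.125,-0.09]]'
python3 -m creep '[[85,0.3,-0.15,0.05,-0.04],[85,0.8,-0.3,0.125,-0.09],[85,0.8,-0.3,0.125,-0.09],[85,0.8,-0.3,0.125,-0.09],[85,0.8,-0.3,0.125,-0.09]]'
python3 - <<'E'
from h import *
a=cal(0,-.031)
plan((a[0],a[1],.15,1.616),(a[0],a[1],.042,1.616))
E
```

```text
time: 2.52
ee_pos: [0.2093, -0.5764, 0.2251]
orientation: [3.141, -0.001, 0.375]
contact_force: [-0.6, 0.1, -0.8]
opening: 0.0847
gripper_force: 0.0
time: 2.93
ee_pos: [0.2612, -0.5231, 0.2187]
orientation: [3.141, 0.0, 0.504]
contact_force: [-0.8, -1.4, 1.1]
opening: 0.0851
gripper_force: 0.0
time: 3.35
ee_pos: [0.314, -0.4697, 0.2123]
orientation: [3.141, 0.001, 0.635]
contact_force: [-0.2, -0.5, -0.1]
opening: 0.0849
gripper_force: 0.0
time: 3.77
ee_pos: [0.3672, -0.4158, 0.2058]
orientation: [3.141, 0.001, 0.766]
contact_force: [0.1, -0.1, -0.9]
opening: 0.0846
gripper_force: 0.0
time: 4.18
ee_pos: [0.4202, -0.3615, 0.1993]
orientation: [3.141, 0.001, 0.898]
contact_force: [-1.6, -0.6, 0.8]
opening: 0.0854
gripper_force: 0.0
time: 4.6
ee_pos: [0.4306, -0.296, 0.1895]
orientation: [3.141, 0.002, 1.036]
contact_force: [0.2, -0.2, 0.1]
opening: 0.0849
gripper_force: 0.0
time: 5.02
ee_pos: [0.4432, -0.2282, 0.1795]
orientation: [3.141, 0.002, 1.178]
contact_force: [0.5, -0.5, -0.5]
opening: 0.0852
gripper_force: 0.0
t 5.02 pos [ 0.4432 -0.2282  0.1795] rpy [3.141e+00 2.000e-03 1.178e+00] open 0.0852 F [ 0.5 -0.5 -0.5]
   [0.838, -0.202, 0.123] -0.093
   [0.858, -0.078, 0.123] -0.093
   [0.86, 0.048, 0.123] -0.093
  -- at [ 0.475 -0.024  0.15 ]
   [0.0, -0.0, 0.675] -0.0
   [0.0, -0.0, 0.675] -0.0
  -- at [ 0.475 -0.024  0.042]
```

```bash

python3 -m creep '[[85,0.3,-0.1,0.05,-0.04],[85,0.84,-0.2,0.123,-0.093],[85,0.84,-0.2,0.123,-0.093],[85,0.84,-0.2,0.123,-0.093],[85,0.84,-0.2,0.123,-0.093]]' >/dev/null
python3 -m creep '[[85,0.3,-0.03,0.05,-0.04],[85,0.86,-0.08,0.123,-0.093],[85,0.86,-0.08,0.123,-0.093],[85,0.86,-0.08,0.123,-0.093],[85,0.86,-0.08,0.123,-0.093]]' > /dev/null
python3 -m creep '[[70,0.3,0.02,0.05,-0.04],[70,0.86,0.048,0.123,-0.093],[70,0.86,0.048,0.123,-0.093],[70,0.86,0.048,0.123,-0.093],[70,0.86,0.048,0.123,-0.093]]'
python3 -m creep '[[70,0,0,0.2,0],[70,0,0,0.4,0],[70,0,0,0.4,0],[70,0,0,0.4,0],[70,0,0,0.4,0]]'
python3 - <<'E'
from h import *
a=cal(0,-.031)
plan((a[0],a[1],.042,1.616))
p=ctrl.get_image("side"); q=ctrl.get_image("top")
a=cv2.resize(p["color"][150:290,240:420],None,fx=2.2,fy=2.2,interpolation=2);b=cv2.resize(q["color"][150:240,270:390],None,fx=3.3,fy=3.42,interpolation=2)
cv2.imwrite("pics/p1.png",np.hstack([a,b[:a.shape[0],:390]])[:,:,::-1] if b.shape[0]>=a.shape[0] else a[:,:,::-1])
E
```

```text
time: 6.27
ee_pos: [0.4751, -0.0234, 0.1498]
orientation: [-3.141, 0.002, 1.617]
contact_force: [0.1, -0.0, 0.4]
opening: 0.0699
gripper_force: 0.0
time: 6.68
ee_pos: [0.4755, -0.0225, 0.1184]
orientation: [3.141, 0.001, 1.618]
contact_force: [-0.7, -0.0, 1.1]
opening: 0.0699
gripper_force: 0.0
t 6.68 pos [ 0.4755 -0.0225  0.1184] rpy [3.141e+00 1.000e-03 1.618e+00] open 0.0699 F [-0.7 -0.   1.1]
   [-0.018, -0.002, 0.955] 0.001
  -- at [ 0.475 -0.024  0.042]
```

View pics/p1.png

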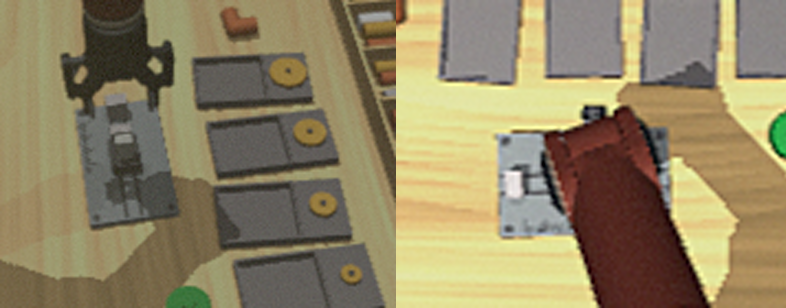

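The side view shows the open fingers lined up over the jaw post, laterally centred. Descend and pinch.

```bash

python3 -m creep '[[70,-0.018,0,0.3,0],[70,-0.018,0,0.6,0],[70,-0.018,0,0.9,0],[70,-0.018,0,0.9,0],[70,-0.018,0,0.9,0]]'
python3 -m creep '[[20,0,0,0,0],[20,0,0,0,0],[20,0,0,0,0],[20,0,0,0,0],[20,0,0,0,0]]' 40
python3 -m creep '[[20,0,0,0,0],[20,-0.03,0,0,0],[20,-0.06,0,0,0],[20,-0.1,0,0,0],[20,-0.1,0,0,0]]'
python3 -m creep '[[20,-0.05,0,0,0],[20,-0.1,0,0,0],[20,-0.15,0,0,0],[20,-0.2,0,0,0],[20,-0.2,0,0,0]]'
```

```text
time: 7.2
ee_pos: [0.4749, -0.0225, 0.0458]
orientation: [-3.14, 0.0, 1.621]
contact_force: [0.2, -0.3, 0.4]
opening: 0.0698
gripper_force: 0.0
time: 7.62
ee_pos: [0.4753, -0.0226, 0.0471]
orientation: [3.141, 0.001, 1.621]
contact_force: [-3.0, -0.9, 6.2]
opening: 0.0232
gripper_force: 39.7
time: 8.03
ee_pos: [0.4757, -0.0305, 0.0471]
orientation: [3.141, 0.0, 1.621]
contact_force: [-2.7, 0.8, 6.2]
opening: 0.0231
gripper_force: 39.7
time: 8.45
ee_pos: [0.4766, -0.0469, 0.0471]
orientation: [3.14, 0.001, 1.62]
contact_force: [-1.7, -0.9, 5.2]
opening: 0.023
gripper_force: 39.7
```

```bash

python3 -m creep '[[20,-0.06,0,0,0],[20,-0.12,0,0,0],[20,-0.18,0,0,0],[20,-0.2,0,0,0],[20,-0.2,0,0,0]]' | sed -n '2p;4p'
python3 -m creep '[[20,-0.03,0,0,0],[20,-0.06,0,0,0],[20,-0.08,0,0,0],[20,-0.1,0,0,0],[20,-0.1,0,0,0]]'| sed -n '2p;4p'
python3 -m creep '[[20,-0.03,0,0,0],[20,-0.06,0,0,0],[20,-0.08,0,0,0],[20,-0.08,0,0,0],[20,-0.08,0,0,0]]'| sed -n '2p;4p'
```

```text
ee_pos: [0.4775, -0.0627, 0.0471]
contact_force: [-0.1, -0.6, 6.0]
ee_pos: [0.4779, -0.0702, 0.0471]
contact_force: [-1.3, 0.8, 5.6]
ee_pos: [0.4782, -0.0748, 0.0471]
contact_force: [-1.2, 3.2, 5.9]
```

```bash

python3 -m creep '[[20,-0.02,0,0,0],[20,-0.04,0,0,0],[20,-0.04,0,0,0],[20,-0.04,0,0,0],[20,-0.04,0,0,0]]'| sed -n '2p;4p'
python3 -m creep '[[20,-0.02,0,0,0],[20,-0.04,0,0,0],[20,-0.04,0,0,0],[20,-0.04,0,0,0],[20,-0.04,0,0,0]]'| sed -n '2p;4p'
```

```text
ee_pos: [0.4782, -0.0748, 0.0471]
contact_force: [-1.9, 9.4, 6.8]
ee_pos: [0.4782, -0.0749, 0.047]
contact_force: [-2.2, 14.7, 6.2]
```

```bash

python3 -m creep '[[70,0,0,0,0],[70,0,0,0,0],[70,0,0,-0.1,0],[70,0,0,-0.4,0],[70,0,0,-0.8,0]]'
python3 -m creep '[[80,0,0,-0.4,0],[80,0,0,-0.8,0],[80,0,0,-0.8,0],[80,0,0,-0.8,0],[80,0,0,-0.8,0]]'
python3 - <<'E'
from h import *
P=plugs([(.5807,-.3831)])
plan((.5805,-.384,.15,1.616))
E
```

```text
time: 10.95
ee_pos: [0.4765, -0.0841, 0.1094]
orientation: [-3.137, -0.0, 1.619]
contact_force: [0.7, 0.0, -0.1]
opening: 0.0699
gripper_force: 0.0
time: 11.37
ee_pos: [0.4776, -0.0841, 0.1739]
orientation: [-3.141, 0.001, 1.619]
contact_force: [0.6, -0.1, -1.0]
opening: 0.0802
gripper_force: 0.0
plug (0.5807, -0.3831) ['top', 'side'] [ 0.5799 -0.383   0.0264] 72.902
   top [ 0.5775 -0.3896  0.0243]
   side [ 0.5801 -0.3825  0.0267]
t 11.57 pos [ 0.4773 -0.0833  0.1727] rpy [-3.139e+00 -1.000e-03  1.620e+00] open 0.08 F [0.6 0.4 0.2]
   [-0.764, 0.22, 0.057] 0.001
   [-0.764, 0.221, 0.057] 0.001
   [-0.763, 0.222, 0.057] 0.001
   [-0.763, 0.222, 0.057] 0.001
   [-0.763, 0.223, 0.057] 0.001
  -- at [ 0.58  -0.384  0.15 ]
```

```bash
cat >> h.py <<'E'
def top_face(c,z=.030,win=14):
    """centroid of bright brass pixels -> plane z, both views"""
    for n in("top","side"):
        p=ctrl.get_image(n); u=proj(p,[c[0],c[1],z])[0]; h=cv2.cvtColor(p["color"],cv2.COLOR_RGB2HSV).astype(int)
        m=((h[:,:,0]>14)&(h[:,:,0]<28)&(h[:,:,1]>140)).astype(np.uint8)
        yy,xx=np.mgrid[:400,:640]; m[(abs(xx-u[0])>win)|(abs(yy-u[1])>win)]=0
        k,l,st,ce=cv2.connectedComponentsWithStats(m)
        if k<2: print(n,"none"); continue
        i=1+np.argmax(st[1:,4]); q=np.argwhere(l==i); r,v=minC(q); print(n,"px",np.round(v,1),"bbox",st[i],np.round(onz(p,v,z)[:2],4),np.round(onz(p,ce[i],z)[:2],4))
def minC(q):
    (x,y),r=cv2.minEnclosingCircle(q[:,::-1].astype(np.float32)); return r,(x,y)
E
python3 -m creep '[[80,-0.3,0.1,0.03,0],[80,-0.764,0.22,0.057,0],[80,-0.764,0.22,0.057,0],[80,-0.764,0.22,0.057,0],[80,-0.764,0.22,0.057,0]]' >/dev/null
python3 - <<'E'
from h import *
for c in [(.58,-.384),(.511,.371),(.437,-.293)]: top_face(c); print()
plan((.5805,-.384,.15,1.616))
E
```

```text
top px [421.4 177.8] bbox [415 171  15  15 164] [ 0.5769 -0.3817] [ 0.577  -0.3831]
side px [349.4 331.3] bbox [341 323  18  18 215] [ 0.5809 -0.3814] [ 0.5813 -0.381 ]

top px [229. 192.] bbox [224 187  11   9  62] [0.5082 0.3673] [0.5108 0.3681]
side px [285.5 133. ] bbox [285 132   2   3   3] [0.4715 0.3878] [0.4721 0.3877]

top px [398.6 213.9] bbox [397 211   6   7  26] [ 0.4349 -0.2939] [ 0.4355 -0.2965]
side px [289.5 303. ] bbox [287 301   6   5  13] [ 0.4389 -0.288 ] [ 0.4393 -0.2883]

t 12.28 pos [ 0.4987 -0.1424  0.1694] rpy [ 3.142 -0.     1.622] open 0.0798 F [ 0.4 -0.4 -0.5]
   [-0.767, 0.216, 0.061] 0.001
   [-0.767, 0.218, 0.061] 0.001
   [-0.766, 0.219, 0.061] 0.001
   [-0.766, 0.22, 0.061] 0.001
  -- at [ 0.58  -0.384  0.15 ]
```

```bash

python3 -m creep '[[80,-0.3,0.1,0.03,0],[80,-0.764,0.21,0.06,0],[80,-0.764,0.21,0.06,0],[80,-0.764,0.21,0.06,0],[80,-0.764,0.21,0.06,0]]' >/dev/null
python3 -m creep '[[80,-0.3,0.1,0.03,0],[80,-0.764,0.21,0.06,0],[80,-0.764,0.21,0.06,0],[80,-0.764,0.21,0.06,0],[80,-0.764,0.21,0.06,0]]' >/dev/null
python3 - <<'E'
from h import *
for n in("top","side"):
    p=ctrl.get_image(n)
    for l,z in(("mug",0),("tube",0)):
        for x in ctrl.mark_of(p,l)[:2]: print(n,l,round(x["p"],2),np.round(onz(p,x["at"][::-1],z)[:2],3))
        for x in ctrl.search_frame(p,l)[:1]: b=x["bbox"]; print(b,[np.round(onz(p,c,.09 if l=="mug" else .05)[:2],3) for c in ((b[0],b[1]),(b[2],b[3]))])
plan((.579,-.3825,.13,1.616),(.579,-.3825,.009,1.616))
E
```

```text
top mug 0.97 [ 0.634 -0.474]
[434.6, 153.2, 470.3, 176.2] [array([ 0.664, -0.415]), array([ 0.58 , -0.548])]
top tube 0.42 [ 0.5   -0.479]
[278.1, 129.7, 308.1, 173.8] [array([0.753, 0.179]), array([0.583, 0.059])]
side mug 0.55 [ 0.641 -0.484]
[363.1, 342.3, 401.7, 390.7] [array([ 0.601, -0.436]), array([ 0.662, -0.549])]
side tube 0.5 [ 0.505 -0.467]
[319.3, 361.5, 329.1, 380.8] [array([ 0.498, -0.454]), array([ 0.515, -0.499])]
t 13.62 pos [ 0.5384 -0.2636  0.1597] rpy [3.142 0.    1.621] open 0.08 F [-0.5 -0.8  0.6]
   [-0.755, 0.216, 0.186] 0.002
   [-0.755, 0.218, 0.186] 0.002
  -- at [ 0.579 -0.382  0.13 ]
   [0.0, -0.0, 0.756] -0.0
   [0.0, -0.0, 0.756] -0.0
  -- at [ 0.579 -0.382  0.009]
```

```bash

python3 -m creep '[[80,-0.3,0.1,0.08,0],[80,-0.755,0.216,0.18,0],[80,-0.755,0.216,0.18,0],[80,-0.755,0.216,0.18,0],[80,-0.755,0.216,0.18,0]]' >/dev/null
python3 -m creep '[[80,-0.3,0.1,0.08,0],[80,-0.755,0.216,0.18,0],[80,-0.755,0.216,0.18,0],[80,-0.755,0.216,0.18,0],[80,-0.755,0.216,0.18,0]]'
python3 -m creep '[[80,0,0,0.25,0],[80,0,0,0.5,0],[80,0,0,0.75,0],[80,0,0,0.75,0],[80,0,0,0.75,0]]'
python3 - <<'E'
from h import *
P=plugs([(.5807,-.3831)])
p=P["side"]; save(p,"s2.png"); cv2.imwrite("pics/s2c.png",cv2.resize(p["color"][230:400,260:460,::-1],None,fx=3,fy=3,interpolation=2))
plan((.579,-.3825,.009,1.616))
E
```

```text
time: 14.45
ee_pos: [0.5793, -0.3808, 0.131]
orientation: [3.141, -0.002, 1.622]
contact_force: [0.2, 0.9, -0.4]
opening: 0.0801
gripper_force: 0.0
time: 14.87
ee_pos: [0.5789, -0.3803, 0.0708]
orientation: [-3.14, -0.002, 1.623]
contact_force: [0.7, -0.8, 0.2]
opening: 0.08
gripper_force: 0.0
plug (0.5807, -0.3831) ['top', 'side'] [ 0.6068 -0.4046 -0.0248] 192.0745
   top [ 6.053e-01 -3.831e-01  3.000e-04]
   side [ 0.6077 -0.4058  0.0269]
t 15.07 pos [ 0.5803 -0.3826  0.073 ] rpy [3.138e+00 2.000e-03 1.621e+00] open 0.08 F [0.5 0.3 0.9]
   [0.002, -0.016, 0.8] 0.003
  -- at [ 0.579 -0.382  0.009]
```

View pics/s2c.png

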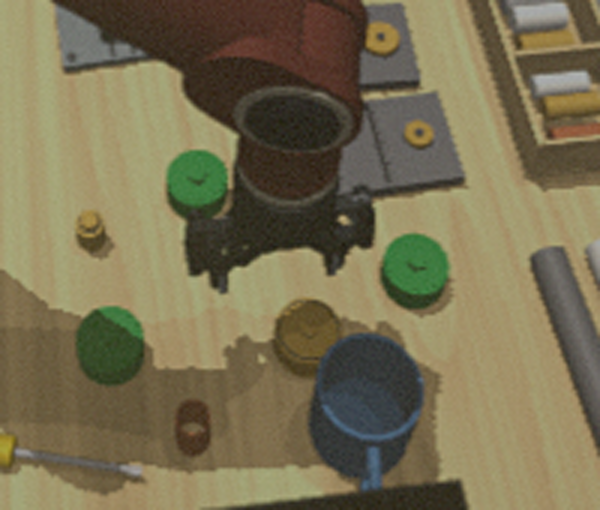

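The crop shows plug_56 has just been knocked: it now sits at side pixel (363,342), about (0.607,-0.406), roughly 10 mm from the mug. A full-depth grasp there would put the gripper body against the mug. I'll pinch the boss from above, drag the plug clear, then regrasp.

```bash

python3 -m creep '[[45,0,0,-0.3,0],[45,-0.15,0.2,-0.4,0],[45,-0.28,0.34,-0.4,0],[45,-0.28,0.34,-0.4,0],[45,-0.28,0.34,-0.4,0]]'
python3 - <<'E'
from h import *
top_face((.607,-.406)); P=plugs([(.607,-.406)])
for n in P: print(n,[ (round(x["p"],2),np.round(onz(P[n],x["at"][::-1],0)[:2],3).tolist()) for x in ctrl.mark_of(P[n],"mug")[:1]])
plan((.607,-.406,.033,1.616))
E
```

```text
time: 15.48
ee_pos: [0.6075, -0.4039, 0.1037]
orientation: [3.141, 0.0, 1.62]
contact_force: [-0.2, 0.3, -0.3]
opening: 0.0449
gripper_force: 0.0
top px [428.4 171.2] bbox [421 164  15  15 159] [ 0.603  -0.4087] [ 0.6035 -0.4064]
side px [362.3 339.4] bbox [354 331  18  18 221] [ 0.6087 -0.4054] [ 0.6096 -0.4046]
plug (0.607, -0.406) ['top', 'side'] [ 0.6057 -0.407   0.0251] 86.7804
   top [ 0.6061 -0.4074  0.0241]
   side [ 0.6062 -0.4069  0.0255]
top [(0.63, [0.471, 0.05])]
side [(0.86, [0.641, -0.477])]
t 15.88 pos [ 0.607  -0.4034  0.1028] rpy [-3.141 -0.     1.621] open 0.0449 F [-0.3  0.2 -0.6]
   [-0.032, -0.001, 0.873] 0.003
  -- at [ 0.607 -0.406  0.033]
```

```bash

python3 -m creep '[[45,-0.04,-0.01,0.3,0],[45,-0.04,-0.01,0.6,0],[45,-0.04,-0.01,0.88,0],[45,-0.04,-0.01,0.88,0],[45,-0.04,-0.01,0.88,0]]'
python3 -m creep '[[10,0,0,0,0],[10,0,0,0,0],[10,0,0,0,0],[10,0,0,0,0],[10,0,0,0,0]]' 60
```

```text
time: 16.3
ee_pos: [0.6062, -0.4067, 0.0319]
orientation: [-3.14, -0.001, 1.621]
contact_force: [0.1, -0.0, 0.5]
opening: 0.0449
gripper_force: 0.0
time: 16.72
ee_pos: [0.6066, -0.407, 0.0336]
orientation: [3.141, 0.0, 1.62]
contact_force: [-1.4, 1.0, 4.3]
opening: 0.0107
gripper_force: 49.6
```

```bash

python3 -m creep '[[8,0.02,0,0,0],[8,0.06,0,0,0],[8,0.1,0,0,0],[8,0.15,0,0,0],[8,0.15,0,0,0]]'
python3 -m creep '[[8,0.06,-0.03,0,0],[8,0.12,-0.06,0,0],[8,0.18,-0.09,0,0],[8,0.24,-0.12,0,0],[8,0.24,-0.12,0,0]]'
python3 -c "
from h import *
top_face((.600,-.376),win=20)"
```

```text
time: 17.13
ee_pos: [0.6069, -0.3959, 0.0336]
orientation: [3.139, 0.003, 1.621]
contact_force: [-0.5, -4.6, 5.3]
opening: 0.0103
gripper_force: 59.1
time: 17.55
ee_pos: [0.5966, -0.3752, 0.0336]
orientation: [3.139, 0.0, 1.622]
contact_force: [1.4, -2.3, 6.8]
opening: 0.0103
gripper_force: 59.4
top px [419.  173.1] bbox [413 166  10  15  84] [ 0.5951 -0.3722] [ 0.5924 -0.3636]
side px [356.5 327.5] bbox [348 320  18  17  86] [ 0.5999 -0.3738] [ 0.5985 -0.3793]
```

```bash

python3 -m creep '[[8,0.07,-0.05,0,0],[8,0.14,-0.1,0,0],[8,0.21,-0.15,0,0],[8,0.28,-0.2,0,0],[8,0.28,-0.2,0,0]]' | sed -n '2p;4p'
python3 -m creep '[[80,0,0,0,0],[80,0,0,0,0],[80,0,0,-0.1,0],[80,0,0,-0.5,0],[80,0,0,-0.5,0]]'| sed -n '2p;4,5p'
python3 -c "
from h import *
top_face((.580,-.353),win=20);P=plugs([(.58,-.353)])
plan((.579,-.353,.009,1.616))"
```

```text
ee_pos: [0.5796, -0.3529, 0.0336]
contact_force: [1.2, -1.7, 6.6]
ee_pos: [0.581, -0.3546, 0.0769]
contact_force: [0.8, -1.6, 1.9]
opening: 0.0706
top px [414.  177.4] bbox [407 170  13  15 131] [ 0.5778 -0.3527] [ 0.5772 -0.3499]
side px [348.  323.3] bbox [339 312  19  24 239] [ 0.5807 -0.3606] [ 0.5812 -0.3543]
plug (0.58, -0.353) ['side'] [ 0.5829 -0.3539  0.0266] 22.9725
   side [ 0.5829 -0.3539  0.0266]
t 18.78 pos [ 0.5773 -0.354   0.0711] rpy [-3.139e+00 -2.000e-03  1.621e+00] open 0.0798 F [-0.2 -0.6 -0. ]
   [0.012, 0.022, 0.777] 0.003
  -- at [ 0.579 -0.353  0.009]
```

```bash

python3 -m creep '[[80,0.01,0.03,0.25,0],[80,0.01,0.03,0.5,0],[80,0.01,0.03,0.77,0],[80,0.01,0.03,0.77,0],[80,0.01,0.03,0.77,0]]'
python3 -m creep '[[45,0,0,0,0],[45,0,0,0,0],[45,0,0,0,0],[45,0,0,0,0],[45,0,0,0,0]]' 60
python3 -m creep '[[45,0,0,-0.2,0],[45,0,0,-0.5,0],[45,0,0,-0.9,0],[45,0,0,-0.9,0],[45,0,0,-0.9,0]]'
python3 - <<'E'
from h import *
p=ctrl.get_image("side"); cv2.imwrite("pics/s3c.png",cv2.resize(p["color"][230:400,260:460,::-1],None,fx=3,fy=3,interpolation=2))
a=cal(0,.012)
plan((a[0],a[1],.13,1.616))
E
```

```text
time: 19.2
ee_pos: [0.5793, -0.353, 0.0089]
orientation: [-3.138, -0.003, 1.621]
contact_force: [0.8, -0.3, 0.4]
opening: 0.0798
gripper_force: 0.0
time: 19.62
ee_pos: [0.5817, -0.3544, 0.0129]
orientation: [3.139, 0.002, 1.62]
contact_force: [-0.9, 0.1, 5.9]
opening: 0.0541
gripper_force: 64.4
time: 20.03
ee_pos: [0.5819, -0.3541, 0.0845]
orientation: [3.138, 0.002, 1.621]
contact_force: [-0.8, 0.0, -4.8]
opening: 0.0536
gripper_force: 64.5
t 20.08 pos [ 0.5801 -0.3536  0.0824] rpy [-3.141 -0.     1.621] open 0.0538 F [ 0.  -0.5 -4.9]
   [0.943, -0.22, -0.119] 0.001
   [0.943, -0.221, -0.119] 0.001
   [0.943, -0.222, -0.119] 0.001
   [0.943, -0.222, -0.119] 0.001
   [0.943, -0.223, -0.119] 0.001
  -- at [0.473 0.019 0.13 ]
```

View pics/s3c.png

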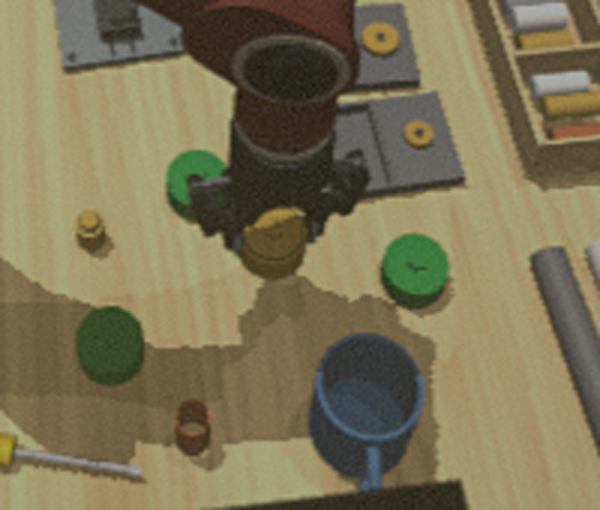

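The plug is held squarely by the disc at crop pixel (275,245). Carry it to the caliper.

```bash

python3 -m creep '[[45,0.2,-0.05,-0.05,0],[45,0.45,-0.1,-0.1,0],[45,0.7,-0.16,-0.12,0],[45,0.94,-0.22,-0.12,0],[45,0.94,-0.22,-0.12,0]]' >/dev/null
python3 -m creep '[[45,0.2,-0.05,-0.05,0],[45,0.45,-0.1,-0.1,0],[45,0.7,-0.16,-0.12,0],[45,0.94,-0.22,-0.12,0],[45,0.94,-0.22,-0.12,0]]' >/dev/null
python3 -m creep '[[45,0.2,-0.05,-0.05,0],[45,0.45,-0.1,-0.1,0],[45,0.7,-0.16,-0.12,0],[45,0.94,-0.22,-0.12,0],[45,0.94,-0.22,-0.12,0]]' >/dev/null
python3 -m creep '[[45,0.2,-0.05,-0.05,0],[45,0.45,-0.1,-0.1,0],[45,0.7,-0.16,-0.12,0],[45,0.94,-0.22,-0.12,0],[45,0.94,-0.22,-0.12,0]]' >/dev/null
python3 - <<'E'
from h import *
a=cal(0,.008)
plan((a[0],a[1],.12,1.616))
p=ctrl.get_image("side"); cv2.imwrite("pics/s4.png",p["color"][...,::-1])
for l in("caliper","jaw_face","sliding_face","jaw_post"): print(l,[(round(x["p"],2),np.round(x["at"])) for x in ctrl.mark_of(p,l)[:1]])
for n,q in dict(face=(0,.05,.012),sl=(0,-.04,.012),post=(0,-.085,.069),c1=(-.06,-.125,.012),c2=(.06,-.125,.012),c3=(.06,.08,.012),c4=(-.06,.08,.012)).items(): print(n,proj(p,[*cal(q[0],q[1]),q[2]]))
E
```

```text
t 21.75 pos [ 0.4936 -0.0523  0.1204] rpy [-3.138 -0.004  1.627] open 0.0537 F [-0.3  1.1 -3.3]
   [0.854, -0.202, 0.005] 0.007
  -- at [0.474 0.015 0.12 ]
caliper [(0.61, array([223., 293.]))]
jaw_face [(0.71, array([202., 293.]))]
sliding_face [(0.63, array([228., 299.]))]
jaw_post [(0.6, array([222., 298.]))]
face [[292.6288779  205.28297307]]
sl [[296.17539505 227.73593689]]
post [[297.18544108 228.13928309]]
c1 [[279.20062793 253.7511015 ]]
c2 [[320.2725222  248.08328767]]
c3 [[310.00107732 195.90029783]]
c4 [[272.86911545 200.57147766]]
```

```bash

python3 -m creep '[[45,0.2,-0.05,0,0],[45,0.4,-0.1,0,0],[45,0.6,-0.15,0,0],[45,0.85,-0.2,0,0],[45,0.85,-0.2,0,0]]'|sed -n '2,4p'
python3 -m creep '[[45,0,0,0.2,0],[45,0,0,0.4,0],[45,0,0,0.6,0],[45,0,0,0.8,0],[45,0,0,0.8,0]]'|sed -n '2,4p'
python3 - <<'E'
from h import *
a=cal(0,.008)
plan((a[0],a[1],.027,1.616))
E
```

```text
ee_pos: [0.4754, 0.0141, 0.1213]
orientation: [-3.141, -0.003, 1.625]
contact_force: [-0.3, 1.2, -3.2]
ee_pos: [0.4747, 0.0087, 0.0547]
orientation: [-3.136, 0.001, 1.619]
contact_force: [-0.5, 0.2, -3.0]
t 22.83 pos [0.4747 0.0087 0.0547] rpy [-3.136e+00  1.000e-03  1.619e+00] open 0.0536 F [-0.5  0.2 -3. ]
   [0.079, -0.009, 0.347] 0.002
  -- at [0.474 0.015 0.027]
```

```bash

python3 -m creep '[[45,0.05,0,0.1,0],[45,0.05,0,0.2,0],[45,0.05,0,0.28,0],[45,0.05,0,0.32,0],[45,0.05,0,0.32,0]]'|sed -n '2,4p'
python3 -m creep '[[45,0,0,0.02,0],[45,0,0,0.03,0],[45,0,0,0.03,0],[45,0,0,0.03,0],[45,0,0,0.03,0]]'|sed -n '2,4p'
```

```text
ee_pos: [0.4756, 0.0142, 0.0312]
orientation: [-3.141, 0.0, 1.621]
contact_force: [0.3, -0.4, -3.1]
ee_pos: [0.476, 0.0143, 0.0295]
orientation: [3.141, -0.0, 1.621]
contact_force: [-0.6, -0.2, -3.3]
```

```bash

python3 -m creep '[[45,0,0,0.02,0],[45,0,0,0.03,0],[45,0,0,0.04,0],[45,0,0,0.04,0],[45,0,0,0.04,0]]'|sed -n '2,4p'
python3 -m creep '[[45,0,0,0.02,0],[45,0,0,0.03,0],[45,0,0,0.04,0],[45,0,0,0.04,0],[45,0,0,0.04,0]]'|sed -n '2,4p'
```

```text
ee_pos: [0.4758, 0.0143, 0.026]
orientation: [-3.141, -0.0, 1.621]
contact_force: [-0.1, 0.4, -3.3]
ee_pos: [0.4761, 0.0143, 0.0248]
orientation: [3.14, 0.001, 1.621]
contact_force: [-3.7, -0.1, 14.2]
```

```bash

python3 -m creep '[[80,0,0,0,0],[80,0,0,0,0],[80,0,0,0,0],[80,0,0,-0.3,0],[80,0,0,-0.6,0]]'|sed -n '2,4p'
python3 -m creep '[[80,0,0,-0.3,0],[80,0,0,-0.6,0],[80,0,0,-0.8,0],[80,0,0,-0.8,0],[80,0,0,-0.8,0]]'|sed -n '2,4p'
python3 - <<'E'
from h import *
plan((.4785,-.077,.13,1.616),(.4785,-.077,.047,1.616))
p=ctrl.get_image("side"); cv2.imwrite("pics/s4c.png",cv2.resize(p["color"][170:280,240:400,::-1],None,fx=4,fy=4,interpolation=2))
E
```

```text
ee_pos: [0.4749, 0.0143, 0.0703]
orientation: [-3.138, -0.0, 1.621]
contact_force: [1.3, 0.7, 0.5]
ee_pos: [0.4764, 0.0142, 0.1354]
orientation: [3.14, 0.0, 1.62]
contact_force: [-0.3, -0.3, -0.5]
t 25.33 pos [0.4764 0.0142 0.1354] rpy [3.14 0.   1.62] open 0.0799 F [-0.3 -0.3 -0.5]
   [-0.57, -0.015, 0.033] 0.001
   [-0.57, -0.014, 0.033] 0.001
  -- at [ 0.478 -0.077  0.13 ]
   [0.0, -0.0, 0.519] -0.0
   [0.0, -0.0, 0.519] -0.0
  -- at [ 0.478 -0.077  0.047]
```

View pics/s4c.png

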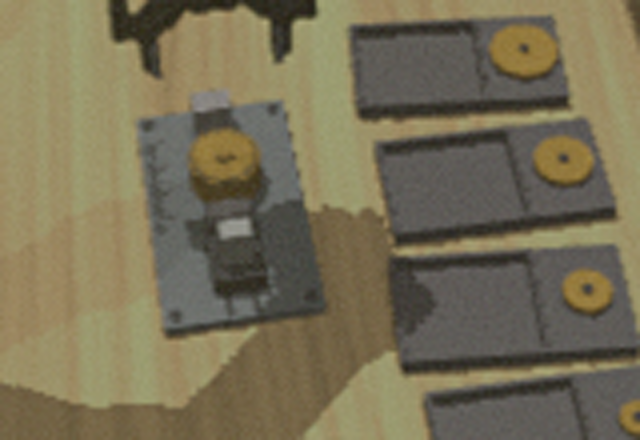

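The plug stands between the jaws at crop (225,165), with the jaw open behind it. Pinch the post and slide it shut.

```bash

python3 -m creep '[[70,-0.25,-0.01,0,0],[70,-0.57,-0.015,0.03,0],[70,-0.57,-0.015,0.03,0],[70,-0.57,-0.015,0.03,0],[70,-0.57,-0.015,0.03,0]]'|sed -n '2,4p'
python3 -m creep '[[70,-0.25,-0.01,0,0],[70,-0.57,-0.015,0.03,0],[70,-0.57,-0.015,0.03,0],[70,-0.57,-0.015,0.03,0],[70,-0.57,-0.015,0.03,0]]'|sed -n '2,4p'
python3 -m creep '[[70,0,0,0.3,0],[70,0,0,0.6,0],[70,0,0,0.9,0],[70,0,0,1,0],[70,0,0,1,0]]'|sed -n '2,4p'
python3 -m creep '[[20,0,0,0,0],[20,0,0,0,0],[20,0,0,0,0],[20,0,0,0,0],[20,0,0,0,0]]' 60
```

```text
ee_pos: [0.4763, -0.0308, 0.1314]
orientation: [-3.139, -0.001, 1.621]
contact_force: [-0.0, 0.5, 0.2]
ee_pos: [0.478, -0.0754, 0.1298]
orientation: [-3.141, -0.001, 1.622]
contact_force: [-0.1, 1.0, -0.3]
ee_pos: [0.4767, -0.0751, 0.0485]
orientation: [-3.137, -0.002, 1.623]
contact_force: [0.2, 0.4, 0.8]
time: 27.05
ee_pos: [0.4783, -0.077, 0.0514]
orientation: [3.14, 0.001, 1.621]
contact_force: [-1.8, 0.2, 6.0]
opening: 0.0227
gripper_force: 59.0
```

```bash

python3 -m creep '[[20,0.05,0,0,0],[20,0.1,0,0,0],[20,0.15,0,0,0],[20,0.2,0,0,0],[20,0.2,0,0,0]]'|sed -n '2,4p'
python3 -m creep '[[20,0.04,0,0,0],[20,0.08,0,0,0],[20,0.12,0,0,0],[20,0.15,0,0,0],[20,0.15,0,0,0]]'|sed -n '2,4p'
```

```text
ee_pos: [0.4774, -0.0611, 0.0514]
orientation: [3.14, 0.001, 1.621]
contact_force: [-1.7, 0.6, 5.6]
ee_pos: [0.4768, -0.0504, 0.0514]
orientation: [3.141, 0.003, 1.62]
contact_force: [-1.1, -2.2, 5.8]
```

```bash

python3 -m creep '[[20,0.03,0,0,0],[20,0.05,0,0,0],[20,0.08,0,0,0],[20,0.1,0,0,0],[20,0.1,0,0,0]]'|sed -n '2,4p'
python3 -m creep '[[20,0.02,0,0,0],[20,0.04,0,0,0],[20,0.06,0,0,0],[20,0.06,0,0,0],[20,0.06,0,0,0]]'|sed -n '2,4p'
python3 -m creep '[[20,0.02,0,0,0],[20,0.04,0,0,0],[20,0.05,0,0,0],[20,0.05,0,0,0],[20,0.05,0,0,0]]'|sed -n '2,4p'
```

```text
ee_pos: [0.4764, -0.0429, 0.0515]
orientation: [3.141, 0.003, 1.619]
contact_force: [-1.7, -1.8, 5.8]
ee_pos: [0.4763, -0.0428, 0.0515]
orientation: [3.141, 0.009, 1.616]
contact_force: [0.1, -11.0, 5.8]
ee_pos: [0.4763, -0.0427, 0.0515]
orientation: [-3.141, 0.014, 1.614]
contact_force: [0.1, -18.4, 6.6]
```

```bash

python3 -m creep '[[20,0.02,0,0,0],[20,0.04,0,0,0],[20,0.04,0,0,0],[20,0.04,0,0,0],[20,0.04,0,0,0]]'|sed -n '2,4p'
python3 -m creep '[[20,0,0,0,0],[20,0,0,0,0],[20,0,0,0,0],[20,0,0,0,0],[20,0,0,0,0]]'|sed -n '2,4p'
python3 -m creep '[[20,0,0,0,0],[20,0,0,0,0],[20,0,0,0,0],[20,0,0,0,0],[20,0,0,0,0]]'|sed -n '2,4p'
python3 -m creep '[[20,0,0,0,0],[20,0,0,0,0],[20,0,0,0,0],[20,0,0,0,0],[20,0,0,0,0]]'|sed -n '2,4p'
python3 -m creep '[[20,-0.06,0,0,0],[20,-0.12,0,0,0],[20,-0.18,0,0,0],[20,-0.24,0,0,0],[20,-0.3,0,0,0]]'|sed -n '2,4p'
python3 -m creep '[[20,-0.06,0,0,0],[20,-0.12,0,0,0],[20,-0.18,0,0,0],[20,-0.24,0,0,0],[20,-0.3,0,0,0]]'|sed -n '2,4p'
python3 -m creep '[[20,0,0,0,0],[20,-0.03,0,0,0],[20,-0.06,0,0,0],[20,-0.06,0,0,0],[20,-0.06,0,0,0]]'|sed -n '2,4p'
```

```text
ee_pos: [0.4763, -0.0426, 0.0515]
orientation: [-3.141, 0.018, 1.612]
contact_force: [1.2, -23.6, 6.3]
ee_pos: [0.4763, -0.0426, 0.0515]
orientation: [-3.141, 0.018, 1.611]
contact_force: [0.4, -22.3, 6.0]
ee_pos: [0.4763, -0.0426, 0.0515]
orientation: [-3.141, 0.018, 1.612]
contact_force: [1.1, -22.8, 6.1]
ee_pos: [0.4763, -0.0426, 0.0515]
orientation: [-3.141, 0.017, 1.611]
contact_force: [0.6, -23.5, 6.6]
ee_pos: [0.4769, -0.0525, 0.0514]
orientation: [3.14, -0.0, 1.621]
contact_force: [-1.5, 0.8, 6.3]
ee_pos: [0.4782, -0.0763, 0.0514]
orientation: [3.14, -0.001, 1.621]
contact_force: [-2.3, 1.3, 6.0]
ee_pos: [0.4783, -0.077, 0.0514]
orientation: [3.14, -0.005, 1.624]
contact_force: [-2.1, 9.1, 6.1]
```

```bash

python3 -m creep '[[70,0,0,0,0],[70,0,0,0,0],[70,0,0,-0.1,0],[70,0,0,-0.4,0],[70,0,0,-0.8,0]]'|sed -n '2,4p'
python3 -m creep '[[80,0.1,0,0,0],[80,0.4,0,-0.1,0],[80,0.7,0,-0.1,0],[80,0.7,0,-0.1,0],[80,0.7,0,-0.1,0]]'|sed -n '2,4p'
python3 - <<'E'
from h import *
top_face((.474,.029),z=.042); 
plan((.475,.029,.12,1.616),(.475,.029,.023,1.616))
E
```

```text
ee_pos: [0.4767, -0.0824, 0.1137]
orientation: [-3.137, -0.0, 1.62]
contact_force: [1.1, -1.1, 0.1]
ee_pos: [0.4757, -0.0248, 0.1228]
orientation: [3.14, 0.0, 1.623]
contact_force: [-0.1, -0.6, 0.2]
top px [314.6 202.7] bbox [309 196   9  14  84] [0.4721 0.0322] [0.4714 0.0392]
side px [295.4 203.5] bbox [288 198  16  12 111] [0.4806 0.0377] [0.479  0.0378]
t 32.98 pos [ 0.4754 -0.0269  0.1222] rpy [-3.141e+00  1.000e-03  1.619e+00] open 0.0801 F [ 0.2  0.2 -0.1]
   [0.698, 0.029, 0.027] 0.002
  -- at [0.475 0.029 0.12 ]
   [0.0, -0.0, 0.606] -0.0
   [0.0, -0.0, 0.606] -0.0
  -- at [0.475 0.029 0.023]
```

```bash

python3 -m creep '[[80,0.3,0.01,0,0],[80,0.7,0.02,0.2,0],[80,0.7,0.02,0.4,0],[80,0.7,0.02,0.4,0],[80,0.7,0.02,0.4,0]]'|sed -n '2,4p'
python3 -m creep '[[80,0,0,0.3,0],[80,0,0,0.6,0],[80,0,0,0.83,0],[80,0,0,0.83,0],[80,0,0,0.83,0]]'|sed -n '2,4p'
python3 -m creep '[[45,0,0,0,0],[45,0,0,0,0],[45,0,0,0,0],[45,0,0,0,0],[45,0,0,0,0]]' 60 |sed -n '2,6p'
python3 -m creep '[[45,0,0,-0.2,0],[45,0,0,-0.5,0],[45,0,0,-0.8,0],[45,0,0,-1,0],[45,0,0,-1,0]]' |sed -n '2,6p'
python3 - <<'E'
from h import *
plan((.641,.110,.11,1.616))
E
```

```text
ee_pos: [0.4737, 0.0286, 0.0894]
orientation: [-3.139, 0.002, 1.619]
contact_force: [-0.9, -0.1, -0.5]
ee_pos: [0.4744, 0.0285, 0.0238]
orientation: [-3.141, 0.001, 1.618]
contact_force: [-1.1, -0.0, -0.2]
ee_pos: [0.4753, 0.0297, 0.0256]
orientation: [3.139, 0.001, 1.62]
contact_force: [-0.7, -1.1, 6.4]
opening: 0.0541
gripper_force: 61.9
ee_pos: [0.4763, 0.0303, 0.1071]
orientation: [3.134, -0.0, 1.62]
contact_force: [0.8, -0.3, -4.2]
opening: 0.0536
gripper_force: 65.8
t 34.65 pos [0.4763 0.0303 0.1071] rpy [ 3.134 -0.     1.62 ] open 0.0536 F [ 0.8 -0.3 -4.2]
   [0.298, 0.702, -0.012] 0.001
   [0.299, 0.701, -0.012] 0.001
   [0.3, 0.701, -0.012] 0.001
  -- at [0.641 0.11  0.11 ]
```

```bash

python3 -m creep '[[45,0.06,0.15,0,0],[45,0.12,0.3,0,0],[45,0.2,0.5,0,0],[45,0.3,0.7,0,0],[45,0.3,0.7,0,0]]' >/dev/null
python3 -m creep '[[45,0.06,0.15,0,0],[45,0.12,0.3,0,0],[45,0.2,0.5,0,0],[45,0.3,0.7,0,0],[45,0.3,0.7,0,0]]' >/dev/null
python3 -m creep '[[45,0.06,0.15,0,0],[45,0.12,0.3,0,0],[45,0.2,0.5,0,0],[45,0.3,0.7,0,0],[45,0.3,0.7,0,0]]' |sed -n '2,4p'
python3 -m creep '[[45,0,0,0.2,0],[45,0,0,0.4,0],[45,0,0,0.6,0],[45,0,0,0.8,0],[45,0,0,0.8,0]]'|sed -n '2,4p'
python3 - <<'E'
from h import *
plan((.641,.110,.02,1.616))
p=ctrl.get_image("side"); cv2.imwrite("pics/s5c.png",cv2.resize(p["color"][130:280,260:440,::-1],None,fx=4,fy=4,interpolation=2))
E
```

```text
ee_pos: [0.6402, 0.1124, 0.1026]
orientation: [3.139, -0.002, 1.622]
contact_force: [0.3, 0.6, -2.3]
ee_pos: [0.634, 0.1086, 0.035]
orientation: [-3.131, 0.003, 1.621]
contact_force: [-1.0, 0.1, -5.3]
t 36.32 pos [0.634  0.1086 0.035 ] rpy [-3.131e+00  3.000e-03  1.621e+00] open 0.0535 F [-1.   0.1 -5.3]
   [0.013, 0.088, 0.187] 0.003
  -- at [0.641 0.11  0.02 ]
```

View pics/s5c.png

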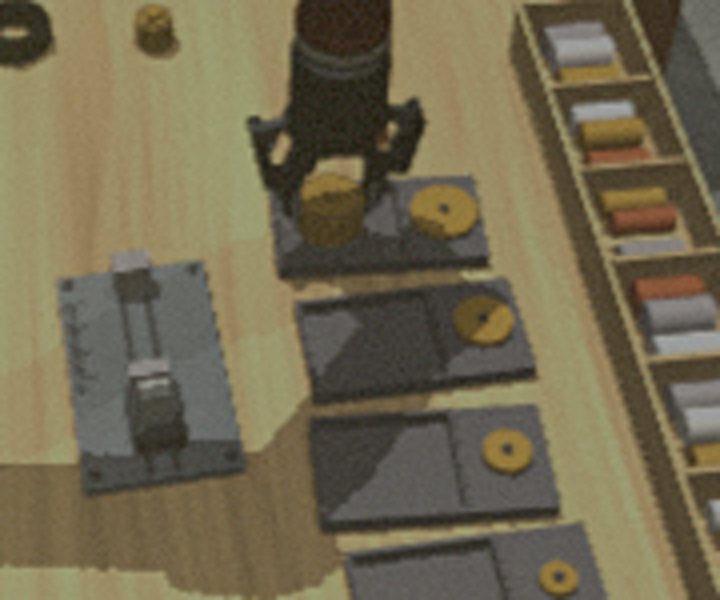

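```bash

python3 -m creep '[[45,0,0.03,0.05,0],[45,0,0.03,0.1,0],[45,0,0.03,0.14,0],[45,0,0.03,0.17,0],[45,0,0.03,0.17,0]]'|sed -n '2,4p'
python3 -m creep '[[45,0,0,0.02,0],[45,0,0,0.03,0],[45,0,0,0.05,0],[45,0,0,0.05,0],[45,0,0,0.05,0]]'|sed -n '2,4p'
```

```text
ee_pos: [0.6406, 0.1105, 0.0258]
orientation: [-3.141, 0.0, 1.621]
contact_force: [-0.7, -0.7, -4.2]
ee_pos: [0.6408, 0.1106, 0.022]
orientation: [-3.141, -0.0, 1.621]
contact_force: [-0.2, 1.8, -3.3]
```

```bash

python3 -m creep '[[45,0,0,0.02,0],[45,0,0,0.03,0],[45,0,0,0.05,0],[45,0,0,0.05,0],[45,0,0,0.05,0]]'|sed -n '2,4p'
python3 -m creep '[[45,0,0,0.01,0],[45,0,0,0.02,0],[45,0,0,0.03,0],[45,0,0,0.03,0],[45,0,0,0.03,0]]'|sed -n '2,4p'
```

```text
ee_pos: [0.6408, 0.1106, 0.0179]
orientation: [-3.141, -0.0, 1.621]
contact_force: [0.4, 0.0, -4.2]
ee_pos: [0.6409, 0.1107, 0.0177]
orientation: [3.141, 0.0, 1.621]
contact_force: [-3.7, -1.0, 6.2]
```

```bash

python3 -m creep '[[68,0,0,0,0],[68,0,0,0,0],[68,0,0,0,0],[68,0,0,-0.3,0],[68,0,0,-0.6,0]]'|sed -n '2,4p'
python3 -m creep '[[62,0,0,-0.3,0],[62,0.3,-0.1,-0.7,0],[62,0.6,-0.2,-0.7,0],[62,0.6,-0.2,-0.7,0],[62,0.6,-0.2,-0.7,0]]'|sed -n '2,4p'
python3 - <<'E'
from h import *
P=plugs([(.511,.371),(.641,.110)])
p=P["side"]; cv2.imwrite("pics/s6c.png",cv2.resize(p["color"][100:250,240:440,::-1],None,fx=3.5,fy=3.5,interpolation=2))
plan((.511,.371,.11,1.616),(.511,.371,.009,1.616))
E
```

```text
ee_pos: [0.6397, 0.1103, 0.0624]
orientation: [-3.138, 0.0, 1.621]
contact_force: [0.1, -0.1, 0.5]
ee_pos: [0.6218, 0.1606, 0.1203]
orientation: [3.141, -0.002, 1.625]
contact_force: [0.1, -1.2, -0.6]
plug (0.511, 0.371) ['top', 'side'] [0.514  0.3732 0.0168] 45.1137
   top [0.5099 0.3697 0.0176]
   side [0.5156 0.3765 0.0173]
plug (0.641, 0.11) ['side'] [0.6453 0.1187 0.0264] 17.4549
   side [0.6453 0.1187 0.0264]
t 39.07 pos [0.6227 0.1557 0.1186] rpy [-3.140e+00  2.000e-03  1.618e+00] open 0.0621 F [-0.4 -0.6  0.5]
   [0.689, -0.317, 0.027] 0.0
   [0.688, -0.317, 0.027] 0.0
   [0.688, -0.318, 0.027] 0.0
   [0.688, -0.318, 0.027] 0.0
  -- at [0.511 0.371 0.11 ]
   [0.0, -0.0, 0.631] -0.0
   [0.0, -0.0, 0.631] -0.0
  -- at [0.511 0.371 0.009]
```

View pics/s6c.png

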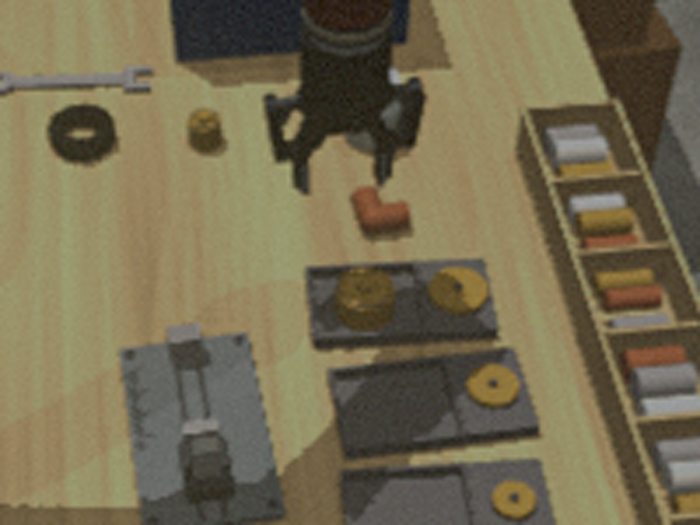

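Plug_56 stands in its tray at crop (365,297). Now plug_36, at crop (205,130).

```bash

python3 -m creep '[[62,0.3,-0.15,0.02,0],[62,0.69,-0.31,0.03,0],[62,0.69,-0.31,0.03,0],[62,0.69,-0.31,0.03,0],[62,0.69,-0.31,0.03,0]]'|sed -n '2,4p'
python3 -m creep '[[62,0.3,-0.15,0.02,0],[62,0.69,-0.31,0.03,0],[62,0.69,-0.31,0.03,0],[62,0.69,-0.31,0.03,0],[62,0.69,-0.31,0.03,0]]'|sed -n '2,4p'
python3 -m creep '[[62,0.3,-0.15,0.02,0],[62,0.69,-0.31,0.03,0],[62,0.69,-0.31,0.03,0],[62,0.69,-0.31,0.03,0],[62,0.69,-0.31,0.03,0]]'|sed -n '2,4p'
python3 - <<'E'
from h import *
P=plugs([(.512,.372)])
plan((.512,.372,.11,1.616))
E
```

```text
ee_pos: [0.5954, 0.2104, 0.1167]
orientation: [-3.141, 0.001, 1.62]
contact_force: [0.5, -1.5, 0.2]
ee_pos: [0.5686, 0.2635, 0.1146]
orientation: [3.141, 0.002, 1.619]
contact_force: [-0.3, -1.1, -0.5]
ee_pos: [0.5414, 0.3172, 0.1122]
orientation: [3.141, 0.002, 1.618]
contact_force: [0.1, -0.9, -0.1]
(0.512, 0.372) none
t 40.52 pos [0.5412 0.3173 0.1123] rpy [3.141e+00 1.000e-03 1.617e+00] open 0.0621 F [-0.2 -0.3 -0.3]
   [0.7, -0.333, 0.029] 0.001
  -- at [0.512 0.372 0.11 ]
```

```bash

python3 -m creep '[[62,0.3,-0.15,0.02,0],[62,0.7,-0.33,0.03,0],[62,0.7,-0.33,0.1,0],[62,0.7,-0.33,0.3,0],[62,0.7,-0.33,0.5,0]]'|sed -n '2,4p'
python3 -m creep '[[62,0,0,0.2,0],[62,0,0,0.4,0],[62,0,0,0.6,0],[62,0,0,0.78,0],[62,0,0,0.78,0]]'|sed -n '2,4p'
python3 -m creep '[[25,0,0,0,0],[25,0,0,0,0],[25,0,0,0,0],[25,0,0,0,0],[25,0,0,0,0]]' 60 |sed -n '2,6p'
```

```text
ee_pos: [0.5114, 0.3748, 0.0729]
orientation: [3.14, -0.002, 1.622]
contact_force: [0.2, -1.4, 0.2]
ee_pos: [0.5096, 0.3716, 0.0069]
orientation: [-3.137, 0.004, 1.62]
contact_force: [-0.6, -0.3, -0.9]
ee_pos: [0.5117, 0.3746, 0.0114]
orientation: [3.139, -0.001, 1.62]
contact_force: [0.0, -0.4, 4.1]
opening: 0.0337
gripper_force: 60.1
```

```bash

python3 -m creep '[[25,0,0,-0.2,0],[25,0,0,-0.5,0],[25,0,0,-0.8,0],[25,0,0,-1,0],[25,0,0,-1,0]]' |sed -n '2,6p'
python3 - <<'E'
from h import *
plan((.475,.024,.12,1.616))
E
```

```text
ee_pos: [0.5127, 0.376, 0.0941]
orientation: [3.135, -0.005, 1.621]
contact_force: [1.0, 0.1, -1.5]
opening: 0.0341
gripper_force: 60.0
t 42.18 pos [0.5127 0.376  0.0941] rpy [ 3.135 -0.005  1.621] open 0.0341 F [ 1.   0.1 -1.5]
   [-0.874, -0.138, -0.065] 0.001
   [-0.874, -0.137, -0.065] 0.001
   [-0.875, -0.136, -0.065] 0.001
   [-0.875, -0.136, -0.065] 0.001
   [-0.875, -0.135, -0.065] 0.001
  -- at [0.475 0.024 0.12 ]
```

```bash

python3 -m creep '[[25,-0.2,-0.03,-0.02,0],[25,-0.45,-0.07,-0.04,0],[25,-0.7,-0.11,-0.065,0],[25,-0.875,-0.137,-0.065,0],[25,-0.875,-0.137,-0.065,0]]' >/dev/null
python3 -m creep '[[25,-0.2,-0.03,-0.02,0],[25,-0.45,-0.07,-0.04,0],[25,-0.7,-0.11,-0.065,0],[25,-0.875,-0.137,-0.065,0],[25,-0.875,-0.137,-0.065,0]]' >/dev/null
python3 -m creep '[[25,-0.2,-0.03,-0.02,0],[25,-0.45,-0.07,-0.04,0],[25,-0.7,-0.11,-0.065,0],[25,-0.875,-0.137,-0.065,0],[25,-0.875,-0.137,-0.065,0]]' >/dev/null
python3 -m creep '[[25,-0.2,-0.03,-0.02,0],[25,-0.45,-0.07,-0.04,0],[25,-0.7,-0.11,-0.065,0],[25,-0.875,-0.137,-0.065,0],[25,-0.875,-0.137,-0.065,0]]' |sed -n '2,6p'
python3 - <<'E'
from h import *
plan((.475,.024,.12,1.616),(.475,.024,.035,1.616))
E
```

```text
ee_pos: [0.4811, 0.0905, 0.1105]
orientation: [-3.141, 0.001, 1.617]
contact_force: [0.1, -0.6, -2.5]
opening: 0.0341
gripper_force: 60.0
t 43.85 pos [0.4811 0.0905 0.1105] rpy [-3.141e+00  1.000e-03  1.617e+00] open 0.0341 F [ 0.1 -0.6 -2.5]
   [-0.826, -0.115, -0.119] 0.001
  -- at [0.475 0.024 0.12 ]
   [0.0, -0.0, 0.531] -0.0
   [0.0, -0.0, 0.531] -0.0
  -- at [0.475 0.024 0.035]
```

```bash

python3 -m creep '[[25,-0.2,-0.03,0,0],[25,-0.45,-0.07,0,0],[25,-0.7,-0.1,0,0],[25,-0.83,-0.11,0,0],[25,-0.83,-0.11,0,0]]' >/dev/null
python3 -m creep '[[25,0,0,0.2,0],[25,0,0,0.4,0],[25,0,0,0.6,0],[25,0,0,0.8,0],[25,0,0,0.95,0]]' |sed -n '2,4p'
python3 -m creep '[[25,0,0,0.03,0],[25,0,0,0.05,0],[25,0,0,0.06,0],[25,0,0,0.06,0],[25,0,0,0.06,0]]' |sed -n '2,4p'
python3 -m creep '[[25,0,0,0.02,0],[25,0,0,0.03,0],[25,0,0,0.05,0],[25,0,0,0.05,0],[25,0,0,0.05,0]]' |sed -n '2,4p'
```

```text
ee_pos: [0.4761, 0.0287, 0.0338]
orientation: [3.141, -0.003, 1.624]
contact_force: [-0.3, -0.2, -0.8]
ee_pos: [0.4761, 0.026, 0.0307]
orientation: [3.14, -0.0, 1.621]
contact_force: [0.6, 0.5, -0.6]
ee_pos: [0.4754, 0.0254, 0.026]
orientation: [-3.141, -0.0, 1.62]
contact_force: [-0.3, -0.5, -1.1]
```

```bash

python3 -m creep '[[25,0,0,0.01,0],[25,0,0,0.02,0],[25,0,0,0.03,0],[25,0,0,0.03,0],[25,0,0,0.03,0]]' |sed -n '2,4p'
python3 -m creep '[[25,0,0,0.01,0],[25,0,0,0.02,0],[25,0,0,0.03,0],[25,0,0,0.03,0],[25,0,0,0.03,0]]' |sed -n '2,4p'
```

```text
ee_pos: [0.4754, 0.0255, 0.0236]
orientation: [-3.141, -0.0, 1.621]
contact_force: [0.6, -1.0, -1.8]
ee_pos: [0.4755, 0.0255, 0.0233]
orientation: [3.14, 0.001, 1.621]
contact_force: [-3.9, -0.4, 17.1]
```

```bash

python3 -m creep '[[60,0,0,0,0],[60,0,0,0,0],[60,0,0,0,0],[60,0,0,-0.3,0],[60,0,0,-0.6,0]]'|sed -n '2,4p'
python3 -m creep '[[70,0,0,-0.4,0],[70,-0.2,0,-0.75,0],[70,-0.5,0,-0.75,0],[70,-0.65,0,-0.75,0],[70,-0.65,0,-0.75,0]]'|sed -n '2,4p'
python3 - <<'E'
from h import *
P=plugs([(.474,.025)])
plan((.478,-.077,.13,1.616),(.478,-.077,.048,1.616))
E
```

```text
ee_pos: [0.4743, 0.0254, 0.0685]
orientation: [-3.137, -0.0, 1.621]
contact_force: [1.3, -0.2, 0.1]
ee_pos: [0.4781, -0.0303, 0.1293]
orientation: [-3.141, 0.002, 1.614]
contact_force: [-0.3, -1.0, -0.8]
(0.474, 0.025) none
t 47.38 pos [ 0.4778 -0.0249  0.1289] rpy [-3.141e+00 -1.000e-03  1.623e+00] open 0.0701 F [0.3 0.2 0.3]
   [-0.65, -0.031, -0.014] 0.004
  -- at [ 0.478 -0.077  0.13 ]
   [0.0, -0.0, 0.512] -0.0
   [0.0, -0.0, 0.512] -0.0
  -- at [ 0.478 -0.077  0.048]
```

```bash

python3 -m creep '[[70,-0.3,-0.01,0,0],[70,-0.65,-0.02,0,0],[70,-0.65,-0.02,0,0],[70,-0.65,-0.02,0.1,0],[70,-0.65,-0.02,0.2,0]]'|sed -n '2,4p'
python3 -m creep '[[70,0,0,0.2,0],[70,0,0,0.4,0],[70,0,0,0.6,0],[70,0,0,0.8,0],[70,0,0,0.8,0]]'|sed -n '2,4p'
python3 - <<'E'
from h import *
p=ctrl.get_image("side"); cv2.imwrite("pics/s7c.png",cv2.resize(p["color"][150:270,230:380,::-1],None,fx=4,fy=4,interpolation=2))
plan((.478,-.077,.048,1.616))
E
```

```text
ee_pos: [0.4793, -0.0769, 0.1127]
orientation: [3.141, -0.001, 1.622]
contact_force: [-0.9, 0.2, -0.1]
ee_pos: [0.4767, -0.076, 0.0462]
orientation: [-3.135, -0.002, 1.624]
contact_force: [0.2, -0.7, 0.4]
t 48.27 pos [ 0.4776 -0.0763  0.0475] rpy [-3.137e+00 -2.000e-03  1.624e+00] open 0.0701 F [-0.4 -0.8 -0.2]
   [-0.01, 0.005, -0.006] 0.005
  -- at [ 0.478 -0.077  0.048]
```

View pics/s7c.png

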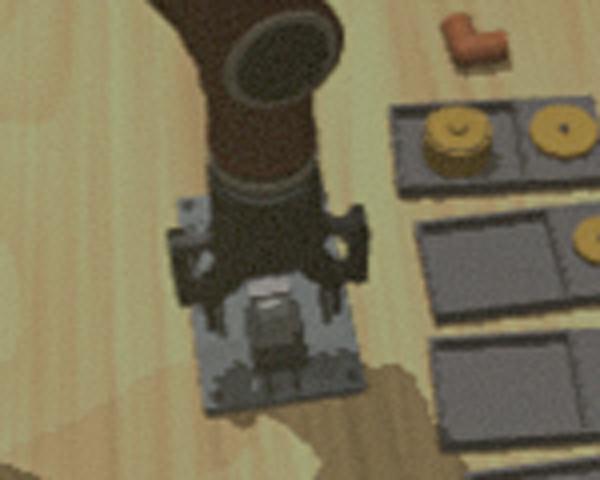

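The fingers straddle the post, and plug_56 sits well in its tray at crop (458,140). Slide the jaw shut on plug_36.

```bash

python3 -m creep '[[20,0,0,0,0],[20,0,0,0,0],[20,0,0,0,0],[20,0,0,0,0],[20,0,0,0,0]]' 60|sed -n '2,6p'
python3 -m creep '[[20,0.06,0,0,0],[20,0.12,0,0,0],[20,0.18,0,0,0],[20,0.24,0,0,0],[20,0.3,0,0,0]]'|sed -n '2p;4p'
python3 -m creep '[[20,0.05,0,0,0],[20,0.1,0,0,0],[20,0.15,0,0,0],[20,0.2,0,0,0],[20,0.24,0,0,0]]'|sed -n '2p;4p'
python3 -m creep '[[20,0.03,0,0,0],[20,0.06,0,0,0],[20,0.1,0,0,0],[20,0.12,0,0,0],[20,0.12,0,0,0]]'|sed -n '2p;4p'
python3 -m creep '[[20,0.01,0,0,0],[20,0.03,0,0,0],[20,0.04,0,0,0],[20,0.04,0,0,0],[20,0.04,0,0,0]]'|sed -n '2p;4p'
```

```text
ee_pos: [0.4783, -0.0784, 0.0502]
orientation: [-3.141, 0.001, 1.621]
contact_force: [-2.2, 0.5, 5.2]
opening: 0.0226
gripper_force: 59.0
ee_pos: [0.4771, -0.0557, 0.0502]
contact_force: [-3.1, -1.3, 5.7]
ee_pos: [0.476, -0.0366, 0.0502]
contact_force: [-2.1, -2.5, 5.8]
ee_pos: [0.4754, -0.0267, 0.0502]
contact_force: [-2.4, -1.4, 6.9]
ee_pos: [0.4753, -0.0244, 0.0502]
contact_force: [-2.3, -2.7, 6.2]
```

```bash

python3 -m creep '[[20,0.02,0,0,0],[20,0.04,0,0,0],[20,0.06,0,0,0],[20,0.06,0,0,0],[20,0.06,0,0,0]]'|sed -n '2p;4p'
python3 -m creep '[[20,0.02,0,0,0],[20,0.04,0,0,0],[20,0.06,0,0,0],[20,0.06,0,0,0],[20,0.06,0,0,0]]'|sed -n '2p;4p'
python3 -m creep '[[20,0.02,0,0,0],[20,0.04,0,0,0],[20,0.04,0,0,0],[20,0.04,0,0,0],[20,0.04,0,0,0]]'|sed -n '2p;4p'
```

```text
ee_pos: [0.4752, -0.0243, 0.0502]
contact_force: [-2.2, -11.4, 6.5]
ee_pos: [0.4752, -0.0242, 0.0503]
contact_force: [-0.4, -18.5, 6.6]
ee_pos: [0.4752, -0.0241, 0.0503]
contact_force: [0.4, -24.6, 7.1]
```

```bash

python3 -m creep '[[20,0,0,0,0],[20,0,0,0,0],[20,0,0,0,0],[20,0,0,0,0],[20,0,0,0,0]]'|sed -n '2p;4p'
python3 -m creep '[[20,0,0,0,0],[20,0,0,0,0],[20,0,0,0,0],[20,0,0,0,0],[20,0,0,0,0]]'|sed -n '2p;4p'
python3 -m creep '[[20,0,0,0,0],[20,0,0,0,0],[20,0,0,0,0],[20,0,0,0,0],[20,0,0,0,0]]'|sed -n '2p;4p'
python3 -m creep '[[20,-0.06,0,0,0],[20,-0.12,0,0,0],[20,-0.18,0,0,0],[20,-0.24,0,0,0],[20,-0.3,0,0,0]]'|sed -n '2p;4p'
python3 -m creep '[[20,-0.06,0,0,0],[20,-0.12,0,0,0],[20,-0.18,0,0,0],[20,-0.24,0,0,0],[20,-0.3,0,0,0]]'|sed -n '2p;4p'
python3 -m creep '[[20,-0.06,0,0,0],[20,-0.12,0,0,0],[20,-0.18,0,0,0],[20,-0.22,0,0,0],[20,-0.25,0,0,0]]'|sed -n '2p;4p'
python3 -m creep '[[20,-0.02,0,0,0],[20,-0.04,0,0,0],[20,-0.06,0,0,0],[20,-0.06,0,0,0],[20,-0.06,0,0,0]]'|sed -n '2p;4p'
```

```text
ee_pos: [0.4752, -0.0241, 0.0503]
contact_force: [-0.2, -24.4, 6.6]
ee_pos: [0.4752, -0.0241, 0.0503]
contact_force: [0.2, -23.8, 6.9]
ee_pos: [0.4752, -0.0241, 0.0503]
contact_force: [-0.5, -23.4, 6.6]
ee_pos: [0.4758, -0.0333, 0.0502]
contact_force: [-3.3, 1.9, 4.6]
ee_pos: [0.4772, -0.0571, 0.0502]
contact_force: [-2.1, 2.1, 6.3]
ee_pos: [0.4783, -0.0775, 0.0502]
contact_force: [-2.6, 2.3, 4.7]
ee_pos: [0.4784, -0.0785, 0.0502]
contact_force: [-2.6, 7.0, 5.9]
```

```bash

python3 -m creep '[[65,0,0,0,0],[65,0,0,0,0],[65,0,0,-0.1,0],[65,0,0,-0.4,0],[65,0,0,-0.8,0]]'|sed -n '2p;4p'
python3 -m creep '[[65,0.3,0,-0.05,0],[65,0.6,0,-0.1,0],[65,0.95,0,-0.1,0],[65,0.95,0,-0.1,0],[65,0.95,0,-0.1,0]]'|sed -n '2p;4p'
python3 - <<'E'
from h import *
top_face((.473,.039),z=.042); plugs([(.473,.039)])
plan((.4745,.039,.12,1.616),(.4745,.039,.022,1.616))
E
```

```text
ee_pos: [0.4778, -0.0831, 0.1129]
contact_force: [1.0, 0.4, 1.0]
ee_pos: [0.4758, -0.0053, 0.1222]
contact_force: [0.0, 0.4, -0.9]
top px [309.5 205. ] bbox [309 205   2   1   2] [0.4629 0.0515] [0.4629 0.0515]
side px [294.5 201.5] bbox [291 198   8   7  35] [0.4784 0.0462] [0.4785 0.0475]
plug (0.473, 0.039) ['side'] [0.4785 0.0559 0.015 ] 10.2745
   side [0.4785 0.0559 0.015 ]
t 55.65 pos [ 0.4755 -0.0079  0.1211] rpy [-3.141e+00  1.000e-03  1.618e+00] open 0.0644 F [ 0.5 -0.6 -0.7]
   [0.586, 0.016, 0.014] 0.001
  -- at [0.474 0.039 0.12 ]
   [-0.0, -0.0, 0.612] -0.0
   [-0.0, -0.0, 0.612] -0.0
  -- at [0.474 0.039 0.022]
```

```bash

python3 -m creep '[[60,0.3,0,0,0],[60,0.57,0.015,0.1,0],[60,0.57,0.015,0.3,0],[60,0.57,0.015,0.4,0],[60,0.57,0.015,0.4,0]]'|sed -n '2p;4p'
python3 -m creep '[[60,0,0,0.3,0],[60,0,0,0.6,0],[60,0,0,0.82,0],[60,0,0,0.82,0],[60,0,0,0.82,0]]'|sed -n '2p;4p'
python3 -m creep '[[25,0,0,0,0],[25,0,0,0,0],[25,0,0,0,0],[25,0,0,0,0],[25,0,0,0,0]]' 60 |sed -n '2,6p'
python3 -m creep '[[25,0,0,-0.2,0],[25,0,0,-0.5,0],[25,0,0,-0.8,0],[25,0,0,-1,0],[25,0,0,-1,0]]' |sed -n '2,6p'
python3 - <<'E'
from h import *
plan((.638,-.118,.11,1.616))
E
```

```text
ee_pos: [0.4731, 0.0379, 0.0876]
contact_force: [-0.3, -0.3, 0.1]
ee_pos: [0.4742, 0.038, 0.0235]
contact_force: [-1.3, -0.6, 0.1]
ee_pos: [0.4754, 0.0388, 0.0253]
orientation: [3.139, 0.0, 1.62]
contact_force: [-0.4, -0.3, 6.3]
opening: 0.0337
gripper_force: 59.3
ee_pos: [0.4767, 0.0393, 0.1072]
orientation: [3.134, -0.001, 1.62]
contact_force: [1.0, -0.5, -1.3]
opening: 0.0336
gripper_force: 60.0
t 57.32 pos [0.4767 0.0393 0.1072] rpy [ 3.134e+00 -1.000e-03  1.620e+00] open 0.0336 F [ 1.  -0.5 -1.3]
   [-0.688, 0.639, -0.012] 0.001
   [-0.687, 0.64, -0.012] 0.001
   [-0.686, 0.641, -0.012] 0.001
  -- at [ 0.638 -0.118  0.11 ]
```

```bash

python3 -m creep '[[25,-0.15,0.15,0,0],[25,-0.3,0.3,0,0],[25,-0.5,0.5,0,0],[25,-0.7,0.64,0,0],[25,-0.7,0.64,0,0]]' >/dev/null
python3 -m creep '[[25,-0.15,0.15,0,0],[25,-0.3,0.3,0,0],[25,-0.5,0.5,0,0],[25,-0.7,0.64,0,0],[25,-0.7,0.64,0,0]]' >/dev/null
python3 -m creep '[[25,-0.15,0.15,0,0],[25,-0.3,0.3,0,0],[25,-0.5,0.5,0,0],[25,-0.7,0.66,0,0],[25,-0.7,0.66,0,0]]' |sed -n '2p;4p'
python3 -m creep '[[25,0,0,0.2,0],[25,0,0,0.4,0],[25,0,0,0.6,0],[25,0,0,0.8,0],[25,0,0,0.8,0]]' |sed -n '2p;4p'
python3 -m creep '[[25,0,0,0.05,0],[25,0,0,0.1,0],[25,0,0,0.14,0],[25,0,0,0.14,0],[25,0,0,0.14,0]]' |sed -n '2p;4p'
```

```text
ee_pos: [0.6391, -0.1254, 0.1025]
contact_force: [0.2, -0.4, -2.0]
ee_pos: [0.6337, -0.1198, 0.0355]
contact_force: [-0.4, 0.9, -1.5]
ee_pos: [0.638, -0.121, 0.0289]
contact_force: [0.6, 0.2, -1.7]
```

```bash

python3 -m creep '[[25,0,0,0.05,0],[25,0,0,0.08,0],[25,0,0,0.1,0],[25,0,0,0.1,0],[25,0,0,0.1,0]]' |sed -n '2p;4p'
python3 -m creep '[[25,0,0,0.01,0],[25,0,0,0.02,0],[25,0,0,0.04,0],[25,0,0,0.04,0],[25,0,0,0.04,0]]' |sed -n '2p;4p'
```

```text
ee_pos: [0.6377, -0.121, 0.0203]
contact_force: [0.1, -1.0, -1.5]
ee_pos: [0.638, -0.121, 0.0174]
contact_force: [-0.7, -0.8, -0.0]
```

```bash

python3 -m creep '[[25,0,0,0.01,0],[25,0,0,0.02,0],[25,0,0,0.03,0],[25,0,0,0.03,0],[25,0,0,0.03,0]]' |sed -n '2p;4p'
python3 -m creep '[[55,0,0,0,0],[55,0,0,0,0],[55,0,0,0,0],[55,0,0,-0.3,0],[55,0,0,-0.6,0]]'|sed -n '2p;4p'
python3 -m creep '[[55,0,0,-0.3,0],[55,-0.2,-0.2,-0.7,0],[55,-0.5,-0.6,-0.7,0],[55,-0.5,-0.6,-0.7,0],[55,-0.5,-0.6,-0.7,0]]'|sed -n '2p;4p'
python3 - <<'E'
from h import *
P=plugs([(.638,-.121),(.437,-.293)]); top_face((.437,-.293))
plan((.437,-.292,.11,1.616))
p=P["top"]; cv2.imwrite("pics/t8.png",cv2.resize(p["color"][120:240,260:460,::-1],None,fx=4,fy=4,interpolation=2))
E
```

```text
ee_pos: [0.638, -0.121, 0.0173]
contact_force: [-4.0, -0.6, 11.8]
ee_pos: [0.6361, -0.1209, 0.0611]
contact_force: [0.5, -0.4, 0.1]
ee_pos: [0.5897, -0.1669, 0.1187]
contact_force: [0.7, -0.7, 0.2]
plug (0.638, -0.121) ['side'] [ 0.642  -0.1131  0.0165] 21.3922
   side [ 0.642  -0.1131  0.0165]
plug (0.437, -0.293) ['side'] [ 0.4377 -0.2923  0.0112] 8.0118
   side [ 0.4377 -0.2923  0.0112]
top none
side px [289. 303.] bbox [288 300   4   7  14] [ 0.4376 -0.2878] [ 0.4385 -0.2877]
t 61.78 pos [ 0.5923 -0.162   0.1183] rpy [-3.141e+00 -1.000e-03  1.622e+00] open 0.0549 F [0.  0.1 0.5]
   [-0.508, -0.674, 0.035] 0.001
   [-0.509, -0.673, 0.035] 0.001
   [-0.511, -0.672, 0.035] 0.001
  -- at [ 0.437 -0.292  0.11 ]
```

View pics/t8.png

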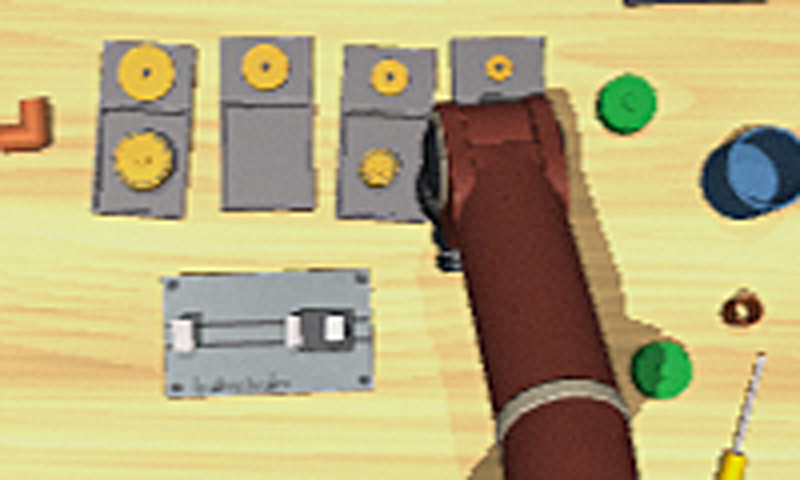

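Plug_56 at (144,160) and plug_36 at (379,167) stand in their trays, and the caliper is open. Next is plug_26.

```bash

python3 -m creep '[[50,-0.25,-0.33,0,0],[50,-0.51,-0.67,0.03,0],[50,-0.51,-0.67,0.03,0],[50,-0.51,-0.67,0.03,0],[50,-0.51,-0.67,0.03,0]]' >/dev/null
python3 -m creep '[[50,-0.25,-0.33,0,0],[50,-0.51,-0.67,0.03,0],[50,-0.51,-0.67,0.03,0],[50,-0.51,-0.67,0.03,0],[50,-0.51,-0.67,0.03,0]]' >/dev/null
python3 -m creep '[[50,-0.25,-0.33,0,0],[50,-0.51,-0.67,0.03,0],[50,-0.51,-0.67,0.03,0],[50,-0.51,-0.67,0.03,0],[50,-0.51,-0.67,0.03,0]]' |sed -n '2p;4p'
python3 - <<'E'
from h import *
plugs([(.437,-.293)]); top_face((.437,-.293))
plan((.4375,-.2925,.085,1.616),(.4375,-.2925,.008,1.616))
E
```

```text
ee_pos: [0.4395, -0.2921, 0.112]
contact_force: [0.7, 0.5, 0.6]
plug (0.437, -0.293) ['top', 'side'] [ 0.4383 -0.2929  0.0122] 33.5137
   top [ 0.4331 -0.2965  0.0119]
   side [ 0.4388 -0.2919  0.0122]
top px [398.3 214. ] bbox [395 211   7   7  37] [ 0.4346 -0.2926] [ 0.4347 -0.293 ]
side px [289.5 302.8] bbox [287 300   6   6  21] [ 0.4389 -0.2873] [ 0.4384 -0.2882]
t 63.33 pos [ 0.4382 -0.2927  0.1117] rpy [ 3.141 -0.     1.623] open 0.0503 F [-0.8  0.7  0.4]
   [0.002, -0.009, 0.334] 0.004
  -- at [ 0.438 -0.292  0.085]
   [0.0, -0.0, 0.963] -0.0
  -- at [ 0.438 -0.292  0.008]
```

```bash

python3 -m creep '[[50,0,-0.01,0.2,0],[50,0,-0.01,0.4,0],[50,0,-0.01,0.6,0],[50,0,-0.01,0.6,0],[50,0,-0.01,0.6,0]]' |sed -n '2p;4p'
python3 -m creep '[[50,0,0,0.2,0],[50,0,0,0.4,0],[50,0,0,0.6,0],[50,0,0,0.68,0],[50,0,0,0.68,0]]' |sed -n '2p;4p'
python3 -m creep '[[15,0,0,0,0],[15,0,0,0,0],[15,0,0,0,0],[15,0,0,0,0],[15,0,0,0,0]]' 60 |sed -n '2,6p'
python3 -m creep '[[15,0,0,-0.2,0],[15,0,0,-0.5,0],[15,0,0,-0.8,0],[15,0,0,-1,0],[15,0,0,-1,0]]' |sed -n '2,6p'
python3 - <<'E'
from h import *
plan((.50,-.19,.12,1.616),(.475,.029,.12,1.616))
E
```

```text
ee_pos: [0.4364, -0.2931, 0.0632]
contact_force: [-0.2, -0.2, 1.1]
ee_pos: [0.4364, -0.2933, 0.0089]
contact_force: [-0.3, 0.1, -0.3]
ee_pos: [0.4374, -0.294, 0.0106]
orientation: [3.14, 0.001, 1.621]
contact_force: [-0.6, 0.1, 7.3]
opening: 0.024
gripper_force: 58.8
ee_pos: [0.4386, -0.2947, 0.0926]
orientation: [3.135, 0.004, 1.62]
contact_force: [0.7, 0.1, -1.1]
opening: 0.024
gripper_force: 59.0
t 65.0 pos [ 0.4386 -0.2947  0.0926] rpy [3.135 0.004 1.62 ] open 0.024 F [ 0.7  0.1 -1.1]
   [0.635, 0.415, -0.171] 0.001
   [0.636, 0.414, -0.171] 0.001
  -- at [ 0.5  -0.19  0.12]
   [0.916, -0.063, -0.0] -0.0
   [0.916, -0.063, -0.0] -0.0
   [0.916, -0.063, -0.0] -0.0
  -- at [0.475 0.029 0.12 ]
```

```bash

python3 -m creep '[[15,0.15,0.1,-0.05,0],[15,0.3,0.2,-0.1,0],[15,0.5,0.3,-0.17,0],[15,0.64,0.415,-0.17,0],[15,0.64,0.415,-0.17,0]]' >/dev/null
python3 -m creep '[[15,0.15,0.1,-0.05,0],[15,0.3,0.2,-0.1,0],[15,0.5,0.3,-0.17,0],[15,0.64,0.415,-0.17,0],[15,0.64,0.415,-0.17,0]]' >/dev/null
python3 -m creep '[[15,0.2,-0.01,0,0],[15,0.45,-0.03,0,0],[15,0.7,-0.04,0,0],[15,0.92,-0.06,0,0],[15,0.92,-0.06,0,0]]' >/dev/null
python3 -m creep '[[15,0.2,-0.01,0,0],[15,0.45,-0.03,0,0],[15,0.7,-0.04,0,0],[15,0.92,-0.06,0,0],[15,0.92,-0.06,0,0]]' |sed -n '2p;4p'
python3 - <<'E'
from h import *
plan((.475,.03,.12,1.616),(.475,.03,.035,1.616))
E
```

```text
ee_pos: [0.48, -0.0394, 0.1162]
contact_force: [-0.0, 0.2, -0.4]
t 66.67 pos [ 0.48   -0.0394  0.1162] rpy [-3.141e+00 -2.000e-03  1.625e+00] open 0.0239 F [-0.   0.2 -0.4]
   [0.87, -0.016, -0.048] 0.006
  -- at [0.475 0.03  0.12 ]
   [0.0, -0.0, 0.531] -0.0
   [0.0, -0.0, 0.531] -0.0
  -- at [0.475 0.03  0.035]
```

```bash

python3 -m creep '[[15,0.2,0,0,0],[15,0.45,-0.01,0,0],[15,0.7,-0.015,0,0],[15,0.84,-0.015,0,0],[15,0.84,-0.015,0,0]]' |sed -n '2p;4p'
python3 -m creep '[[15,0,0,0.2,0],[15,0,0,0.4,0],[15,0,0,0.6,0],[15,0,0,0.8,0],[15,0,0,1,0]]' |sed -n '2p;4p'
python3 -m creep '[[15,0,0,0.01,0],[15,0,0,0.02,0],[15,0,0,0.03,0],[15,0,0,0.03,0],[15,0,0,0.03,0]]' |sed -n '2p;4p'
```

```text
ee_pos: [0.4764, 0.0266, 0.1164]
contact_force: [0.3, -0.1, -0.8]
ee_pos: [0.4767, 0.0224, 0.0355]
contact_force: [0.3, -0.3, -0.9]
ee_pos: [0.4769, 0.0252, 0.0348]
contact_force: [0.1, 0.3, -1.6]
```

```bash

python3 -m creep '[[15,0.02,0,0.04,0],[15,0.04,-0.01,0.07,0],[15,0.04,-0.01,0.09,0],[15,0.04,-0.01,0.09,0],[15,0.04,-0.01,0.09,0]]' |sed -n '2p;4p'
python3 -m creep '[[15,0,0,0.02,0],[15,0,0,0.03,0],[15,0,0,0.04,0],[15,0,0,0.04,0],[15,0,0,0.04,0]]' |sed -n '2p;4p'
python3 -m creep '[[15,0,0,0.01,0],[15,0,0,0.02,0],[15,0,0,0.03,0],[15,0,0,0.03,0],[15,0,0,0.03,0]]' |sed -n '2p;4p'
```

```text
ee_pos: [0.4752, 0.0288, 0.0267]
contact_force: [0.4, -0.3, -1.4]
ee_pos: [0.4753, 0.0287, 0.0236]
contact_force: [0.1, 0.3, -0.8]
ee_pos: [0.4754, 0.0287, 0.0226]
contact_force: [-2.0, 0.6, 10.2]
```

Standing on the bed. Release, then on to the post.

```bash

python3 -m creep '[[50,0,0,0,0],[50,0,0,0,0],[50,0,0,0,0],[50,0,0,-0.3,0],[50,0,0,-0.6,0]]'|sed -n '2p;4p'
python3 -m creep '[[70,0,0,-0.4,0],[70,-0.2,0,-0.75,0],[70,-0.5,0,-0.75,0],[70,-0.68,0.02,-0.75,0],[70,-0.68,0.02,-0.75,0]]'|sed -n '2p;4p'
python3 -m creep '[[70,-0.3,0,0,0],[70,-0.65,0,0,0],[70,-0.65,0,0,0],[70,-0.65,0,0.1,0],[70,-0.65,0,0.2,0]]'|sed -n '2p;4p'
python3 - <<'E'
from h import *
P=plugs([(.473,.03)])
plan((.478,-.077,.048,1.616))
p=P["side"]; cv2.imwrite("pics/s9c.png",cv2.resize(p["color"][150:270,230:380,::-1],None,fx=4,fy=4,interpolation=2))
E
```

```text
ee_pos: [0.4741, 0.0286, 0.0686]
contact_force: [0.8, 0.2, 0.1]
ee_pos: [0.4799, -0.0299, 0.1294]
contact_force: [-0.4, -0.2, 0.5]
ee_pos: [0.4823, -0.0764, 0.1126]
contact_force: [-0.4, -0.1, -1.0]
(0.473, 0.03) none
t 70.62 pos [ 0.4818 -0.076   0.1126] rpy [-3.140e+00 -1.000e-03  1.623e+00] open 0.0696 F [ 0.3  0.2 -0.2]
   [-0.011, -0.048, 0.808] 0.005
  -- at [ 0.478 -0.077  0.048]
```

View pics/s9c.png

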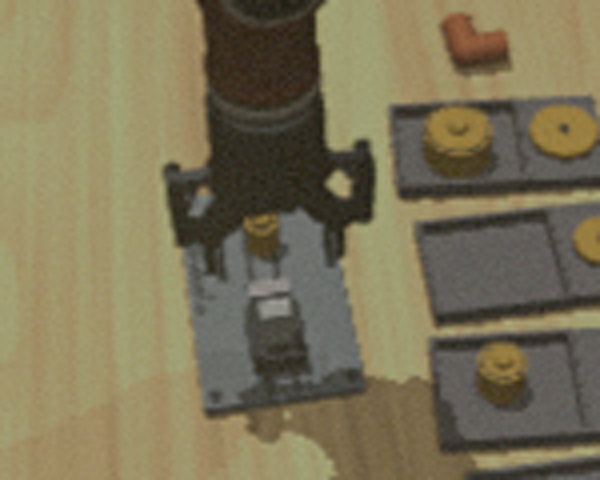

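Plug_26 stands upright between the jaws at crop (263,235), in line with them. Slide shut.

```bash

python3 -m creep '[[70,-0.01,-0.04,0.2,0],[70,-0.01,-0.04,0.4,0],[70,-0.01,-0.04,0.6,0],[70,-0.01,-0.04,0.8,0],[70,-0.01,-0.04,0.8,0]]'|sed -n '2p;4p'
python3 -m creep '[[20,0,0,0,0],[20,0,0,0,0],[20,0,0,0,0],[20,0,0,0,0],[20,0,0,0,0]]' 60|sed -n '2,6p'
python3 -m creep '[[20,0.06,0,0,0],[20,0.12,0,0,0],[20,0.18,0,0,0],[20,0.24,0,0,0],[20,0.3,0,0,0]]'|sed -n '2p;4p'
python3 -m creep '[[20,0.05,0,0,0],[20,0.1,0,0,0],[20,0.15,0,0,0],[20,0.2,0,0,0],[20,0.24,0,0,0]]'|sed -n '2p;4p'
python3 -m creep '[[20,0.04,0,0,0],[20,0.08,0,0,0],[20,0.12,0,0,0],[20,0.16,0,0,0],[20,0.18,0,0,0]]'|sed -n '2p;4p'
python3 -m creep '[[20,0.02,0,0,0],[20,0.04,0,0,0],[20,0.06,0,0,0],[20,0.06,0,0,0],[20,0.06,0,0,0]]'|sed -n '2p;4p'
```

```text
ee_pos: [0.4775, -0.0774, 0.0472]
contact_force: [-0.1, -0.8, -0.5]
ee_pos: [0.4783, -0.0785, 0.0504]
orientation: [-3.141, 0.001, 1.621]
contact_force: [-1.9, 0.1, 5.4]
opening: 0.0222
gripper_force: 59.0
ee_pos: [0.4771, -0.0557, 0.0504]
contact_force: [-2.2, -2.2, 5.9]
ee_pos: [0.476, -0.0362, 0.0504]
contact_force: [-2.3, -1.8, 6.5]
ee_pos: [0.4752, -0.022, 0.0504]
contact_force: [-2.8, -2.4, 6.3]
ee_pos: [0.4749, -0.0172, 0.0504]
contact_force: [-3.2, -0.9, 6.8]
```

```bash

python3 -m creep '[[20,0.02,0,0,0],[20,0.04,0,0,0],[20,0.06,0,0,0],[20,0.06,0,0,0],[20,0.06,0,0,0]]'|sed -n '2p;4p'
python3 -m creep '[[20,0.02,0,0,0],[20,0.04,0,0,0],[20,0.06,0,0,0],[20,0.06,0,0,0],[20,0.06,0,0,0]]'|sed -n '2p;4p'
python3 -m creep '[[20,0.02,0,0,0],[20,0.04,0,0,0],[20,0.06,0,0,0],[20,0.06,0,0,0],[20,0.06,0,0,0]]'|sed -n '2p;4p'
```

```text
ee_pos: [0.4748, -0.0145, 0.0504]
contact_force: [-3.0, -4.3, 6.6]
ee_pos: [0.4747, -0.0143, 0.0504]
contact_force: [-1.7, -12.3, 8.2]
ee_pos: [0.4747, -0.0142, 0.0505]
contact_force: [-0.9, -20.5, 8.3]
```

```bash

python3 -m creep '[[20,0.02,0,0,0],[20,0.03,0,0,0],[20,0.03,0,0,0],[20,0.03,0,0,0],[20,0.03,0,0,0]]'|sed -n '2p;4p'
python3 -m creep '[[20,0,0,0,0],[20,0,0,0,0],[20,0,0,0,0],[20,0,0,0,0],[20,0,0,0,0]]'|sed -n '2p;4p'
python3 -m creep '[[20,0,0,0,0],[20,0,0,0,0],[20,0,0,0,0],[20,0,0,0,0],[20,0,0,0,0]]'|sed -n '2p;4p'
python3 -m creep '[[20,0,0,0,0],[20,0,0,0,0],[20,0,0,0,0],[20,0,0,0,0],[20,0,0,0,0]]'|sed -n '2p;4p'
python3 -m creep '[[20,-0.06,0,0,0],[20,-0.12,0,0,0],[20,-0.18,0,0,0],[20,-0.24,0,0,0],[20,-0.3,0,0,0]]'|sed -n '2p;4p'
python3 -m creep '[[20,-0.06,0,0,0],[20,-0.12,0,0,0],[20,-0.18,0,0,0],[20,-0.24,0,0,0],[20,-0.3,0,0,0]]'|sed -n '2p;4p'
python3 -m creep '[[20,-0.06,0,0,0],[20,-0.12,0,0,0],[20,-0.18,0,0,0],[20,-0.24,0,0,0],[20,-0.3,0,0,0]]'|sed -n '2p;4p'
python3 -m creep '[[20,-0.02,0,0,0],[20,-0.04,0,0,0],[20,-0.06,0,0,0],[20,-0.08,0,0,0],[20,-0.1,0,0,0]]'|sed -n '2p;4p'
```

```text
ee_pos: [0.4746, -0.0141, 0.0505]
contact_force: [-0.3, -24.9, 8.8]
ee_pos: [0.4746, -0.0141, 0.0505]
contact_force: [-0.4, -24.0, 10.2]
ee_pos: [0.4746, -0.0141, 0.0505]
contact_force: [-0.7, -23.8, 8.1]
ee_pos: [0.4746, -0.0142, 0.0505]
contact_force: [-0.3, -24.6, 8.4]
ee_pos: [0.4753, -0.0229, 0.0504]
contact_force: [-3.4, 1.9, 6.6]
ee_pos: [0.4766, -0.0467, 0.0504]
contact_force: [-2.4, 0.8, 5.9]
ee_pos: [0.4779, -0.0706, 0.0504]
contact_force: [-3.2, 1.3, 6.1]
ee_pos: [0.4784, -0.0786, 0.0504]
contact_force: [-3.5, 5.5, 4.9]
```

```bash

python3 -m creep '[[20,-0.03,0,0,0],[20,-0.06,0,0,0],[20,-0.06,0,0,0],[20,-0.06,0,0,0],[20,-0.06,0,0,0]]'|sed -n '2p;4p'
python3 -m creep '[[65,0,0,0,0],[65,0,0,0,0],[65,0,0,-0.1,0],[65,0,0,-0.4,0],[65,0,0,-0.8,0]]'|sed -n '2p;4p'
python3 -m creep '[[50,0.3,0,-0.05,0],[50,0.6,0,-0.1,0],[50,0.95,0,-0.1,0],[50,0.95,0,-0.1,0],[50,0.95,0,-0.1,0]]'|sed -n '2p;4p'
python3 - <<'E'
from h import *
top_face((.473,.043),z=.042)
plan((.4745,.041,.09,1.616),(.4745,.041,.022,1.616))
E
```

```text
ee_pos: [0.4784, -0.0786, 0.0503]
contact_force: [-3.8, 9.2, 5.9]
ee_pos: [0.4779, -0.0848, 0.113]
contact_force: [1.8, -0.0, -0.8]
ee_pos: [0.476, -0.007, 0.1223]
contact_force: [-0.1, -0.4, -0.2]
top px [309.5 204. ] bbox [309 203   2   3   4] [0.4668 0.0516] [0.4658 0.0516]
side px [294. 199.] bbox [292 198   5   4  13] [0.4776 0.0566] [0.4783 0.0555]
t 79.05 pos [ 0.4757 -0.0096  0.1216] rpy [3.141e+00 1.000e-03 1.619e+00] open 0.0502 F [ 0.1  0.3 -0.2]
   [0.632, 0.015, 0.395] 0.002
  -- at [0.474 0.041 0.09 ]
   [0.0, -0.0, 0.85] -0.0
  -- at [0.474 0.041 0.022]
```

```bash

python3 -m creep '[[50,0.3,0,0,0],[50,0.66,0.01,0.1,0],[50,0.66,0.01,0.3,0],[50,0.66,0.01,0.4,0],[50,0.66,0.01,0.4,0]]'|sed -n '2p;4p'
python3 -m creep '[[50,0,0,0.3,0],[50,0,0,0.6,0],[50,0,0,0.82,0],[50,0,0,0.82,0],[50,0,0,0.82,0]]'|sed -n '2p;4p'
python3 -m creep '[[15,0,0,0,0],[15,0,0,0,0],[15,0,0,0,0],[15,0,0,0,0],[15,0,0,0,0]]' 60 |sed -n '2,6p'
python3 -m creep '[[15,0,0,-0.2,0],[15,0,0,-0.5,0],[15,0,0,-0.8,0],[15,0,0,-1,0],[15,0,0,-1,0]]' |sed -n '2,6p'
python3 - <<'E'
from h import *
plan((.640,-.237,.11,1.616))
E
```

```text
ee_pos: [0.4725, 0.0424, 0.0876]
contact_force: [0.7, -0.2, 0.5]
ee_pos: [0.4736, 0.0429, 0.0235]
contact_force: [-0.5, -0.3, -0.5]
ee_pos: [0.4747, 0.0441, 0.0252]
orientation: [3.139, 0.001, 1.62]
contact_force: [-1.0, -0.7, 7.0]
opening: 0.0236
gripper_force: 58.6
ee_pos: [0.476, 0.045, 0.1071]
orientation: [3.134, -0.001, 1.62]
contact_force: [-0.1, 0.3, -0.5]
opening: 0.0234
gripper_force: 59.1
t 80.72 pos [0.476  0.045  0.1071] rpy [ 3.134e+00 -1.000e-03  1.620e+00] open 0.0234 F [-0.1  0.3 -0.5]
   [-0.724, 0.375, -0.007] 0.001
   [-0.724, 0.375, -0.007] 0.001
   [-0.724, 0.376, -0.007] 0.001
   [-0.723, 0.377, -0.007] 0.001
   [-0.723, 0.377, -0.007] 0.001
  -- at [ 0.64  -0.237  0.11 ]
```

```bash

python3 -m creep '[[15,-0.15,0.1,0,0],[15,-0.3,0.2,0,0],[15,-0.5,0.3,0,0],[15,-0.724,0.38,0,0],[15,-0.724,0.38,0,0]]' >/dev/null
python3 -m creep '[[15,-0.15,0.1,0,0],[15,-0.3,0.2,0,0],[15,-0.5,0.3,0,0],[15,-0.724,0.38,0,0],[15,-0.724,0.38,0,0]]' >/dev/null
python3 -m creep '[[15,-0.15,0.1,0,0],[15,-0.3,0.2,0,0],[15,-0.5,0.3,0,0],[15,-0.724,0.38,0,0],[15,-0.724,0.38,0,0]]' >/dev/null
python3 -m creep '[[15,-0.15,0.1,0,0],[15,-0.3,0.2,0,0],[15,-0.5,0.3,0,0],[15,-0.724,0.38,0,0],[15,-0.724,0.38,0,0]]' >/dev/null
python3 -m creep '[[15,-0.15,0.1,0,0],[15,-0.3,0.2,0,0],[15,-0.5,0.3,0,0],[15,-0.724,0.4,0,0],[15,-0.724,0.4,0,0]]' |sed -n '2p;4p'
python3 -m creep '[[15,0,0.03,0.2,0],[15,0,0.03,0.4,0],[15,0,0.03,0.6,0],[15,0,0.03,0.8,0],[15,0,0.03,0.8,0]]' |sed -n '2p;4p'
python3 -m creep '[[15,0,0,0.05,0],[15,0,0,0.1,0],[15,0,0,0.14,0],[15,0,0,0.14,0],[15,0,0,0.14,0]]' |sed -n '2p;4p'
python3 -c "
from h import *
plan((.642,-.237,.02,1.616))"
```

```text
ee_pos: [0.6417, -0.2402, 0.1026]
contact_force: [-0.7, -1.5, -1.1]
ee_pos: [0.6401, -0.2331, 0.0344]
contact_force: [-0.7, 0.5, -1.7]
ee_pos: [0.6442, -0.2368, 0.0289]
contact_force: [0.0, -0.1, -1.2]
t 83.63 pos [ 0.6442 -0.2368  0.0289] rpy [3.141 0.    1.621] open 0.0239 F [ 0.  -0.1 -1.2]
   [-0.001, -0.027, 0.111] 0.003
  -- at [ 0.642 -0.237  0.02 ]
```

```bash

python3 -m creep '[[15,0,0,0.05,0],[15,0,0,0.08,0],[15,0,0,0.11,0],[15,0,0,0.11,0],[15,0,0,0.11,0]]' |sed -n '2p;4p'
python3 -m creep '[[15,0,0,0.01,0],[15,0,0,0.02,0],[15,0,0,0.04,0],[15,0,0,0.04,0],[15,0,0,0.04,0]]' |sed -n '2p;4p'
python3 -m creep '[[15,0,0,0.01,0],[15,0,0,0.02,0],[15,0,0,0.03,0],[15,0,0,0.03,0],[15,0,0,0.03,0]]' |sed -n '2p;4p'
```

```text
ee_pos: [0.6437, -0.2369, 0.0194]
contact_force: [0.1, 0.7, -1.4]
ee_pos: [0.6442, -0.2369, 0.0173]
contact_force: [-2.3, 0.5, 4.7]
ee_pos: [0.6442, -0.2369, 0.0172]
contact_force: [-5.3, 1.0, 14.5]
```

```bash

python3 -m creep '[[45,0,0,0,0],[45,0,0,0,0],[45,0,0,0,0],[45,0,0,-0.3,0],[45,0,0,-0.6,0]]'|sed -n '2p;4p'
python3 -m creep '[[60,0,0,-0.4,0],[60,0,0,-0.8,0],[60,0,0,-0.8,0],[60,0,0,-0.8,0],[60,0,0,-0.8,0]]'|sed -n '2p;4p'
python3 -m creep '[[60,-0.4,-0.4,0,0],[60,-0.7,-0.7,-0.1,0],[60,-0.7,-0.7,-0.1,0],[60,-0.7,-0.7,-0.1,0],[60,-0.7,-0.7,-0.1,0]]'>/dev/null
python3 -m creep '[[60,-0.4,-0.4,0,0],[60,-0.7,-0.7,-0.1,0],[60,-0.7,-0.7,-0.1,0],[60,-0.7,-0.7,-0.1,0],[60,-0.7,-0.7,-0.1,0]]'|sed -n '1,4p'
python3 - <<'E'
from h import *
t=ctrl.get_image("top"); s=ctrl.get_image("side")
a=cv2.resize(t["color"][110:240,200:460],(800,300),interpolation=2); b=cv2.resize(s["color"][120:400,200:440],(350,300),interpolation=2)
b=cv2.resize(s["color"][160:320,260:440],(337,300),interpolation=2)
o=np.zeros((600,800,3),np.uint8); o[:300]=cv2.resize(t["color"][120:220,205:460],(800,300),interpolation=2); o[300:,:337]=b
o[300:,340:740]=cv2.resize(s["color"][100:400,220:440],(400,300),interpolation=2)
cv2.imwrite("pics/fin.png",o[...,::-1])
for l in("jaw_post","sliding_face"): print(l,[(round(x["p"],2),x["at"]) for x in ctrl.mark_of(s,l)[:1]])
E
```

```text
ee_pos: [0.6422, -0.2365, 0.0599]
contact_force: [0.0, -0.1, 0.5]
ee_pos: [0.6433, -0.2369, 0.1251]
contact_force: [0.2, -0.5, 0.0]
time: 86.55
ee_pos: [0.5387, -0.3522, 0.1415]
orientation: [3.141, -0.002, 1.623]
contact_force: [-0.2, 1.2, -0.0]
jaw_post [(0.68, [225.1, 295.2])]
sliding_face [(0.66, [226.7, 298.8])]
```

View pics/fin.png

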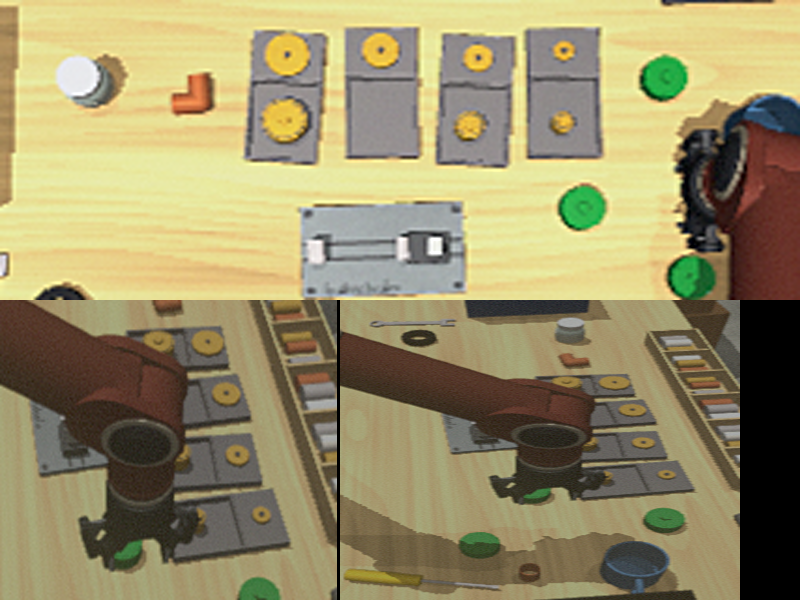

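The plugs stand in their matching trays at (286,122), (470,125) and (563,122). The jaw is fully back at (435,246), the bystanders are in place and the gripper is clear. Handing in.

```bash
python3 -c "
from cell import ctrl
print(ctrl.finish_job())"
```

```text
the job is handed in; nothing more can be done
None
```

I checked the 56, 36 and 26 mm plugs in that order (there was no 46 mm plug). Each now stands in its matching tray, the caliper jaw is fully open, and the job is handed in.

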